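# Square up the slumped dominoes in their caddy

## Robot

A 6-joint arm with a two-finger parallel gripper is mounted at the origin on the work surface. World frame = base frame: x ahead of the robot, y to its left, z up, the work surface at z = 0. Lengths are in m, angles in rad, forces in N, time in s.
With the tool pointing down it reaches from about 0.325 to 0.85 m from the base axis. Payload 4.4 kg.
Tool frame: the origin (TCP) lies on the mounting face of the last link; the fingertips stand 199 mm ahead of it and the grasp point (between the pads) lies 180 mm ahead of it (finger_overhang is the distance from the TCP to the fingertips, in m); z points along the fingers, y is the line along which they close (so a half turn about z gives the same grasp; the last joint's range is limited). The gripper opens to 94 mm and grips with 3 to 60 N. Pads are 16 mm wide; open, the fingers measure 119 mm over their backs; the gripper's body (75 mm by 177 mm) begins 78 mm behind the grasp point.
Start: joints at [1.069, 0.207, 1.542, -0, 1.393, -0.15], TCP at [0.198, 0.54, 0.405] pointing down, gripper open.
Joint ranges: [-2.73, 2.73], [-0.86, 2.22], [0.23, 2.46], [-1.11, 4.25], [0.08, 2.63], [-2.82, 2.82]. Speed limits (rad/s): [2.79, 2.79, 3.14, 3.14, 3.14, 3.14].

## Interface

Orientations are given as [roll, pitch, yaw] about the fixed x, y, z axes, in that order (R = Rz(yaw) Ry(pitch) Rx(roll)).
In Python, from workcell import sense, get_image, calibration, job_done, finger_overhang gives the robot as it stands.
- The arm moves only by the shell command python3 -m crank 'ROWS' [FORCE]. ROWS is JSON, a list of rows, each an object of numbers: "tx", "ty", "tz": the shift along the tool's x, y, z in units of 40 mm (1.0 is 40 mm); "turn": the turn about the tool's z in units of 6 degrees (1.0 is 6 degrees); "grip": the finger opening in mm, from 0 to 94. In form: [{"tx": .., "ty": .., "tz": .., "turn": .., "grip": ..}, ...]. A call has 1 to 8 rows; each row shifts and turns the commanded pose from where the row before left it, along the tool's axes as they then stand; what a row does not reach is not made up. A row lasts 1/8 s, in which the tool goes at most 62.5 mm and 10.7 degrees, less where a joint would pass 70% of its speed; a pose out of reach is approached as far as the arm can. A call is refused whole if a number of a shift passes 1 or a number of a turn 1, either way. A call with a gripper value outside its range is refused whole. The fingers move at their own pace and stop on an object; FORCE is the grip in N (left out, the last holds). Time passes only in rows, so rows that do not move let the fingers close. It gives the time, the measured TCP pose, the force, the opening and the grip force at its end, in the units of the state.
- sense(): the state, without advancing time (a new reading comes with each control period).
- get_image(name): name is "scene" or "top" or "wrist"; returns (picture, depth): 480x640x3 uint8, red, green, blue; 480x640 float32, m along the optical axis (not along the pixel's ray), 0 where there is no reading.
- calibration(name): a dict with "intrinsics" (3x3 intrinsics, pixels), "view" (4x4, takes a point from world to camera coordinates). Camera axes: x right, y up, looking along -z (the intrinsics and any distortion apply to the point x, -y, -z); pixel columns grow to the right and rows downward; lengths in m; the calibration is good to about 2 mm. A picture is of the moment at which its call begins: read the wrist's pose just before it. calibration takes no time and is no camera call; for the wrist camera it gives the pose at the moment of the call.
- job_done(): hands the job in; it is judged then, once.
The state is a dict: "t": time; "joint_pos": joint angles; "joint_vel": joint speeds; "tau": joint torques, N m; "eef_pos": TCP position; "tcp_rot": TCP orientation; "wrist_force": force on the tool from outside, world axes, zero at the start; "moment": the same for the moment, N m; "width": finger opening in m; "gripper_force": force on a finger pad.
Only numpy, scipy, OpenCV 4.12 (cv2) and the standard library are available. Lean on these libraries where they do the work, as an engineer would, in place of code of your own. Each camera call takes 0.05 s, during which the arm holds its last target. There are 200 camera calls.

## Task

The six big dominoes in the wooden carrying caddy have slumped against its end board. Working in from the open side under its fixed handle, push the row upright until it stands snugly face to face against that end board, with every domino also square and flush against the long back board. Press gently, leave the tin and the other things where they are, and leave the row standing by itself.

Things in the scene. Friction and masses are not known exactly. Their poses are not given: they have to be found in the camera images.
- caddy: Dark-stained wooden carrying caddy, fixed to the table. Origin: centre of its underside, on the table; x points away from the robot across its width, y along its length, z up. Floor top at z 12 mm. Low lip along the near side, x -46 to -38, top at z 20. Upright end boards 15 mm thick, inner faces at y +150 and -150: 94 mm wide (x -47 to +47) up to z 100, then 44 mm wide up to z 207.
- endboard (a point): Foot of the end board that the dominoes lean towards and are to be squared to: the middle of its inner face at the caddy floor (caddy x 0, y +150, z 12 mm). Axes as the caddy's.
- backboard (a point): Foot of the long back board, far side of the caddy: the middle of its inner face at the caddy floor (caddy x +36, y 0, z 12 mm). The board's top is at z 72. A domino flush to it has its origin at caddy x +11. Axes as the caddy's.
- handle (a point): Middle of the axis of the round carrying handle, 22 mm in diameter, that runs above the dominoes along caddy y from end board to end board (caddy x 0, z 185 mm). The near side is open between the lip and this handle. Axes as the caddy's.
- domino1: Loose wooden domino no. 1 from the end board (its top rests on it), about 45 g, 100 mm tall (own z), 50 wide (own x), 12 to 15 thick (own y; hand-cut, not all alike). Origin: centre of the short end it stands on. At the start it leans about 28 degrees, top towards caddy +y, and is 7 to 21 mm short of the back board, out of line with the others.
- domino2: Loose wooden domino no. 2 from the end board (leans on no. 1), about 45 g, 100 mm tall (own z), 50 wide (own x), 12 to 15 thick (own y; hand-cut, not all alike). Origin: centre of the short end it stands on. At the start it leans about 28 degrees, top towards caddy +y, and is 7 to 21 mm short of the back board, out of line with the others.
- domino3: Loose wooden domino no. 3 from the end board (leans on no. 2), about 45 g, 100 mm tall (own z), 50 wide (own x), 12 to 15 thick (own y; hand-cut, not all alike). Origin: centre of the short end it stands on. At the start it leans about 28 degrees, top towards caddy +y, and is 7 to 21 mm short of the back board, out of line with the others.
- domino4: Loose wooden domino no. 4 from the end board (leans on no. 3), about 45 g, 100 mm tall (own z), 50 wide (own x), 12 to 15 thick (own y; hand-cut, not all alike). Origin: centre of the short end it stands on. At the start it leans about 28 degrees, top towards caddy +y, and is 7 to 21 mm short of the back board, out of line with the others.
- domino5: Loose wooden domino no. 5 from the end board (leans on no. 4), about 45 g, 100 mm tall (own z), 50 wide (own x), 12 to 15 thick (own y; hand-cut, not all alike). Origin: centre of the short end it stands on. At the start it leans about 28 degrees, top towards caddy +y, and is 7 to 21 mm short of the back board, out of line with the others.
- domino6: Loose wooden domino no. 6 from the end board (leans on no. 5), the outermost, about 45 g, 100 mm tall (own z), 50 wide (own x), 12 to 15 thick (own y; hand-cut, not all alike). Origin: centre of the short end it stands on. At the start it leans about 28 degrees, top towards caddy +y, and is 7 to 21 mm short of the back board, out of line with the others.
- tin: Bystander: closed round aluminium tin, 57 mm in diameter, 42 mm high, loose on the caddy floor at the free (-y) end. Origin: centre of its underside.
- stray1: Bystander: domino lying flat on the playing board, 50 x 100 x 14 mm. Origin: centre of its underside, long side along its y.
- stray2: Bystander: another domino lying flat on the playing board, 50 x 100 x 14 mm. Origin as stray1.
- stray3: Bystander: domino lying flat on the table on the robot's side of the caddy, 50 x 100 x 14 mm. Origin as stray1.
- dicecup: Bystander: open dice cup behind the caddy, 72 mm in diameter, 85 mm high. Origin: centre of its underside.
- mug: Bystander: white mug at the left, 80 mm in diameter, 95 mm high. Origin: centre of its underside.
- case: Bystander: spectacle case at the left, 65 x 160 x 32 mm. Origin: centre of its underside.

How it is judged:
At the end, for the whole second after the job is handed in: All six dominoes stand in the caddy within 3 degrees of upright and square to it (within 3.5 degrees), packed against the +y end board with no more than 4 mm of slack in the row, each within 3 mm of the back board, at rest (angle between each of domino1, domino2, domino3, domino4, domino5, domino6's own z axis and vertical below 0.05 rad and angle between the x axis of each of domino1, domino2, domino3, domino4, domino5, domino6 and the x axis of caddy, either way round below 0.06 rad and y of domino1 in the frame of caddy above 0.1395 m and x of each of domino1, domino2, domino3, domino4, domino5, domino6 in the frame of caddy above 0.008 m and linear speed of each of domino1, domino2, domino3, domino4, domino5, domino6 below 0.01 m/s and y of domino2 in the frame of caddy above 0.1255 m and y of domino3 in the frame of caddy above 0.111 m and y of domino4 in the frame of caddy above 0.098 m and y of domino5 in the frame of caddy above 0.0845 m and y of domino6 in the frame of caddy above 0.07 m); the robot touches nothing.
It fails at once if a domino is pressed with more than 40 N (contact force between any of the arm, the fingers and domino1 above 40 N or contact force between any of the arm, the fingers and domino2 above 40 N or contact force between any of the arm, the fingers and domino3 above 40 N or contact force between any of the arm, the fingers and domino4 above 40 N or contact force between any of the arm, the fingers and domino5 above 40 N or contact force between any of the arm, the fingers and domino6 above 40 N).
It fails at once if the caddy is pressed or struck with more than 40 N (contact force between any of the arm, the fingers and caddy above 40 N).
It fails at once if a bystander is moved by more than 20 mm (distance of any of tin, stray1, stray2, stray3, dicecup, mug, case from where it was at the start of the episode above 0.02 m).
It also fails if it takes over 67 s, if anything falls off the work surface, if the arm or the gripper's body presses on something with over 40 N, if the wrist force passes 120 N, or if a joint passes its speed limit or range.

## Working session

There is one attempt and no reset: what is moved stays moved. The work goes in short steps, Python scripts to look and compute and a shell command to move; the robot and the scene stay as the last step left them, time stands still between calls to the robot, and variables do not carry over. Pictures are saved under pics/ and viewed, at most 10 in all, crops included, and the job is handed in when it is done.

```bash
mkdir -p pics
cat > h.py <<'E'
import numpy as np, cv2
from workcell import sense,get_image,calibration,job_done,finger_overhang
def pts(name):
    im,d=get_image(name);c=calibration(name);K=np.array(c["intrinsics"]);V=np.array(c["view"])
    v,u=np.mgrid[:480,:640]
    X=(u-K[0,2])/K[0,0]*d;Y=(v-K[1,2])/K[1,1]*d
    P=np.stack([X,-Y,-d,np.ones_like(d)],-1)@np.linalg.inv(V).T
    P=P[...,:3];P[d==0]=np.nan
    return im,P
def save(n,im): cv2.imwrite("pics/"+n+".png",im[...,::-1])
E
python3 - <<'E'
from h import *
print(sense()); 
for n in ("scene","top"):
    im,P=pts(n);save(n+"0",im);np.save(n+"0.npy",P);np.save(n+"i0.npy",im)
    c=calibration(n);print(n,c,np.linalg.inv(np.array(c["view"]))[:3,3])
E
```

```text
{'t': 0.0, 'joint_pos': array([ 1.06952521e+00,  2.07409329e-01,  1.54288977e+00, -4.19626808e-05,
        1.39352159e+00, -1.50510262e-01]), 'joint_vel': array([-1.04931936e-03, -1.84913234e-05,  1.11563383e-03,  9.27543119e-04,
        2.98631796e-04, -4.67929264e-04]), 'tau': array([ 3.94074577e-04, -3.70874798e+01, -2.81420553e+01,  6.99068327e-02,
        3.60535516e-02, -1.72553810e-04]), 'eef_pos': array([0.19742949, 0.53967198, 0.40352683]), 'tcp_rot': array([-3.13938361e+00, -2.93256442e-04,  2.79083892e+00]), 'wrist_force': array([ 0.28107538, -0.11023534,  0.08698288]), 'moment': array([-0.01135469, -0.01204173, -0.05654458]), 'gripper_force': 0.0, 'width': 0.09387864199535184}
scene {'intrinsics': array([[551.86255623,   0.        , 312.61626139],
       [  0.        , 551.86255623, 237.78415534],
       [  0.        ,   0.        ,   1.        ]]), 'view': array([[ 0.79495638,  0.60665879, -0.00307705, -0.45405269],
       [-0.36883614,  0.4873318 ,  0.79149707,  0.11371762],
       [ 0.4816682 , -0.62807072,  0.61116521, -1.99310982],
       [ 0.        ,  0.        ,  0.        ,  1.        ]])} [ 1.36291286 -1.03177709  1.12671508]
top {'intrinsics': array([[568.25101089,   0.        , 317.76865822],
       [  0.        , 568.25101089, 228.26282479],
       [  0.        ,   0.        ,   1.        ]]), 'view': array([[ 8.78336626e-04, -9.99974717e-01, -7.05650865e-03,
        -9.63776564e-03],
       [ 9.80295603e-01, -5.32894416e-04,  1.97535431e-01,
        -5.75816848e-01],
       [-1.97534197e-01, -7.09096701e-03,  9.80270350e-01,
        -1.43724841e+00],
       [ 0.00000000e+00,  0.00000000e+00,  0.00000000e+00,
         1.00000000e+00]])} [ 0.28057348 -0.02013585  1.52256822]
```

View pics/scene0.png

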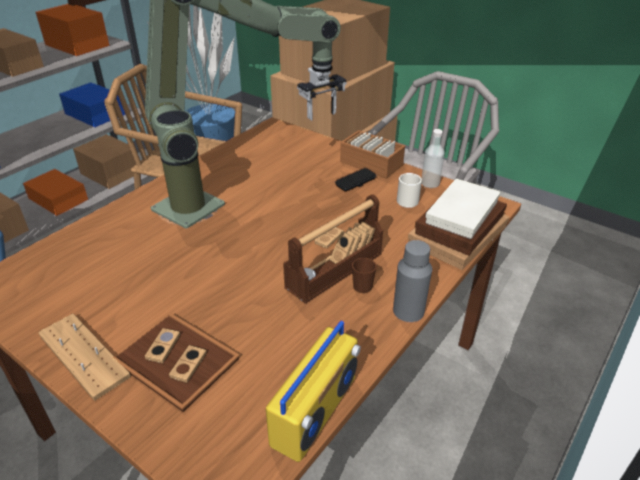

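View pics/top0.png

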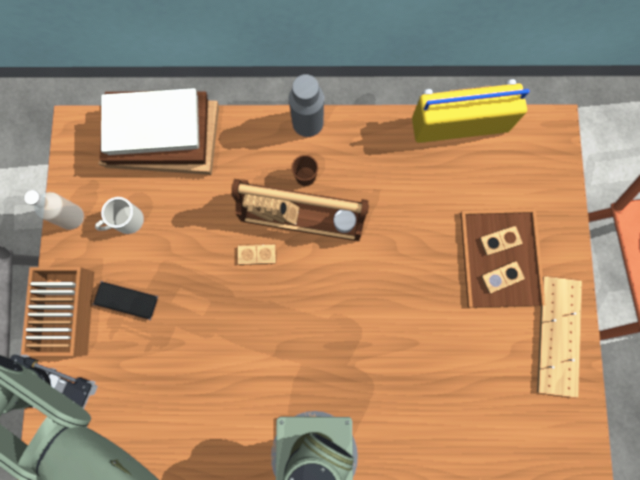

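The scene view shows the caddy around (335,250) and the dominoes under its handle at (350,240). In the top view the handle runs from (240,190) to (362,207), with the dominoes at (268,208), the tin at (344,220) and stray3 at (256,254). Next I measure the caddy pose and the dominoes.

Run:
```python
from h import *
P=np.load("top0.npy");im=np.load("topi0.npy")
# handle: fit line on points z .18-.2
sub=np.zeros(P.shape[:2],bool);sub[170:245,225:375]=1
z=P[...,2]
m=sub&(z>.188)&(z<.2); h=P[m];print(len(h))
vx,vy,x0,y0=cv2.fitLine(h[:,:2].astype(np.float32),cv2.DIST_HUBER,0,.01,.01).ravel()
e=sub&(z>.2)&(z<.215);q=P[e];print("end tops",len(q),[ (np.round(g.mean(0),4),np.round(g.min(0),4),np.round(g.max(0),4)) for g in (q[q[:,1]>.05],q[q[:,1]<.05])])
print("dir",vx,vy,x0,y0,"yaw",np.degrees(np.arctan2(-vx*np.sign(vy),abs(vy))))
# scene: same
S=np.load("scene0.npy");zz=S[...,2];u=np.zeros(zz.shape,bool);u[185:310,275:395]=1
q=S[u&(zz>.2)&(zz<.215)];print("scene end tops",[ (np.round(np.median(g,0),4),np.round(g.min(0),4),np.round(g.max(0),4)) for g in (q[q[:,1]>.05],q[q[:,1]<.05])])
h=S[u&(zz>.188)&(zz<.199)];print(cv2.fitLine(h[:,:2].astype(np.float32),cv2.DIST_HUBER,0,.01,.01).ravel())
for n,b in (("top0",(225,165,160,85)),("scene0",(280,185,120,120))):
    i=cv2.imread(f"pics/{n}.png");x,y,w,hh=b;c=cv2.resize(i[y:y+hh,x:x+w],None,fx=4.8,fy=4.8,interpolation=cv2.INTER_CUBIC);cv2.imwrite(f"pics/{n}c.png",c)
g=S[...,:][40:130,285:360];g=g[(g[...,2]>.15)&(g[...,2]<.55)&(abs(g[...,0]-.197)<.2)&(abs(g[...,1]-.54)<.2)]
s=sense();yaw=s["tcp_rot"][2];R=np.array([[np.cos(yaw),np.sin(yaw)],[-np.sin(yaw),np.cos(yaw)]])
l=(g[:,:2]-s["eef_pos"][:2])@R.T
for a in np.arange(.2,.5,.015):
    k=abs(g[:,2]-a)<.0075
    if k.sum()>3: print(round(a,3),k.sum(),np.round([*l[k].min(0),*l[k].max(0)],3))
c=calibration("wrist");print(np.linalg.inv(np.array(c["view"]))[:3])
```

```text
1036
end tops 176 [(array([0.6486, 0.1804, 0.204 ]), array([0.6236, 0.0561, 0.2002]), array([0.6661, 0.1984, 0.2113])), (array([ 0.5998, -0.1077,  0.2038]), array([ 0.5816, -0.1305,  0.2   ]), array([0.6261, 0.049 , 0.2113]))]
dir 0.16851464 0.9856992 0.6227821 0.03351828 yaw -9.7014675
scene end tops [(array([0.6591, 0.1854, 0.2048]), array([0.6421, 0.1361, 0.2003]), array([0.6764, 0.1993, 0.2098])), (array([ 0.6054, -0.1231,  0.2041]), array([ 0.5891, -0.1333,  0.2   ]), array([0.6321, 0.037 , 0.2106]))]
[0.17155944 0.98517376 0.638984   0.06817338]
0.2 4 [-0.008 -0.061  0.009 -0.053]
0.215 30 [-0.018 -0.058  0.011  0.058]
0.23 37 [-0.017 -0.063  0.01   0.061]
0.245 38 [-0.019 -0.064  0.017  0.061]
0.26 37 [-0.021 -0.063  0.006  0.059]
0.275 38 [-0.018 -0.06   0.012  0.064]
0.29 27 [-0.016 -0.062  0.007  0.059]
0.305 75 [-0.042 -0.085  0.027  0.081]
0.32 169 [-0.044 -0.086  0.028  0.084]
0.335 189 [-0.043 -0.096  0.031  0.092]
0.35 230 [-0.043 -0.091  0.031  0.094]
0.365 79 [-0.028 -0.025  0.019  0.045]
0.38 60 [-0.042 -0.021  0.031  0.043]
0.395 112 [-0.046 -0.03   0.034  0.042]
0.41 72 [-0.042 -0.031  0.013  0.037]
0.425 74 [-0.044 -0.025  0.013  0.041]
0.44 94 [-0.045 -0.023  0.02   0.04 ]
0.455 80 [-0.041 -0.025  0.016  0.036]
0.47 88 [-0.043 -0.026  0.016  0.036]
0.485 84 [-0.046 -0.028  0.018  0.036]
[[ 0.34356654 -0.90598924 -0.2472762   0.12473338]
 [ 0.93912709  0.33101436  0.0920315   0.56590155]
 [-0.00152758 -0.26384273  0.9645645   0.38380199]]
```

Run:
```python
from h import *
from workcell import *
s=sense();print(s["t"])
S,T=np.load("scene0.npy"),np.load("top0.npy")
yaw=s["tcp_rot"][2];R=np.array([[np.cos(yaw),np.sin(yaw)],[-np.sin(yaw),np.cos(yaw)]])
for nm,A in (("scene",S),("top",T)):
    g=A.reshape(-1,3);g=g[(g[:,2]>.15)&(abs(g[:,0]-.197)<.2)&(abs(g[:,1]-.54)<.2)]
    l=(g[:,:2]-s["eef_pos"][:2])@R.T; r=g[:,2]-(s["eef_pos"][2]-.199)
    k=(abs(l[:,1])>.055)&(abs(l[:,1])<.09)&(abs(l[:,0])<.05)&(r>.08)
    print(nm,k.sum(),np.histogram(r[k],np.arange(.08,.2,.005)),np.percentile(r[k],[1,5,50,90,95,99]) if k.sum() else "")
    for a in np.arange(.14,.3,.01):
        q=(abs(r-a)<.005)&(np.hypot(*l.T)<.12)
        if q.sum()>3: print(round(a,2),q.sum(),np.round([*np.percentile(l[q],3,axis=0),*np.percentile(l[q],97,axis=0)],3))
```

```text
0.1
scene 579 (array([ 3,  1,  3, 10, 19, 31, 23, 29, 35, 22, 29, 88, 58,  1,  0,  0,  0,
        0,  0,  0,  0,  0,  0]), array([0.08 , 0.085, 0.09 , 0.095, 0.1  , 0.105, 0.11 , 0.115, 0.12 ,
       0.125, 0.13 , 0.135, 0.14 , 0.145, 0.15 , 0.155, 0.16 , 0.165,
       0.17 , 0.175, 0.18 , 0.185, 0.19 , 0.195])) [0.09427589 0.10267784 0.13980111 0.38333148 0.3922086  0.39681955]
0.14 244 [-0.038 -0.085  0.025  0.088]
0.15 63 [-0.029 -0.014  0.013  0.043]
0.16 49 [-0.026 -0.021  0.016  0.04 ]
0.17 35 [-0.025 -0.012  0.008  0.043]
0.18 58 [-0.041 -0.014  0.028  0.041]
0.19 74 [-0.041 -0.022  0.026  0.038]
0.2 59 [-0.041 -0.027  0.011  0.034]
0.21 40 [-0.038 -0.013  0.007  0.031]
0.22 62 [-0.042 -0.021  0.005  0.035]
0.23 53 [-0.044 -0.018  0.007  0.034]
0.24 59 [-0.04  -0.022  0.012  0.034]
0.25 57 [-0.038 -0.022  0.01   0.034]
0.26 52 [-0.039 -0.022  0.006  0.033]
0.27 59 [-0.04  -0.022  0.012  0.032]
0.28 57 [-0.04  -0.025  0.004  0.034]
0.29 44 [-0.039 -0.015 -0.001  0.035]
top 1194 (array([  0,   0,   3,  15,  16,  19,  16,  38,  36,  14,  53, 278, 168,
         2,   0,   0,   0,  
[... 177 characters left out ...]
 0.17 , 0.175, 0.18 , 0.185, 0.19 , 0.195])) [0.09876259 0.11307844 0.14169585 0.3938043  0.39527184 0.39733024]
0.14 594 [-0.032 -0.08   0.007  0.088]
0.15 29 [-0.024  0.031 -0.003  0.067]
0.16 20 [-0.02   0.035 -0.004  0.042]
0.17 14 [-0.023  0.039 -0.009  0.042]
0.18 55 [-0.034  0.012  0.006  0.041]
0.19 124 [-0.036 -0.008 -0.016  0.04 ]
0.2 61 [-0.036 -0.014 -0.018  0.031]
0.21 7 [-0.035 -0.009 -0.024  0.025]
0.22 43 [-0.036 -0.008  0.028  0.027]
0.23 28 [-0.036  0.001  0.034  0.028]
0.24 15 [-0.013  0.01   0.033  0.031]
0.25 15 [0.014 0.022 0.027 0.032]
0.26 15 [0.011 0.022 0.027 0.033]
0.27 19 [0.007 0.024 0.025 0.034]
0.28 19 [0.004 0.026 0.023 0.034]
0.29 12 [0.003 0.029 0.023 0.036]
```

View pics/top0c.png

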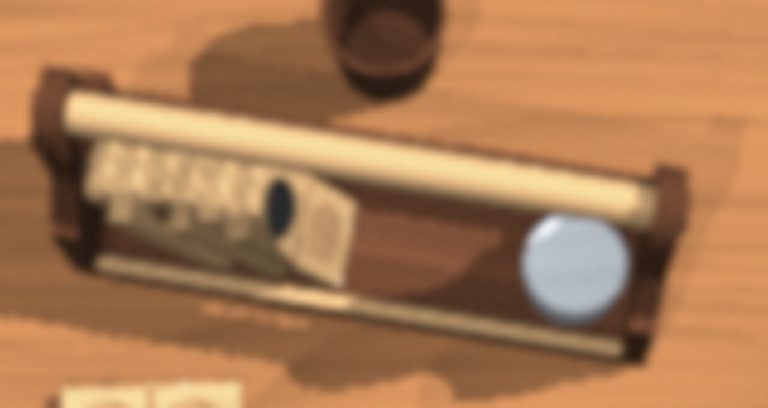

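View pics/scene0c.png

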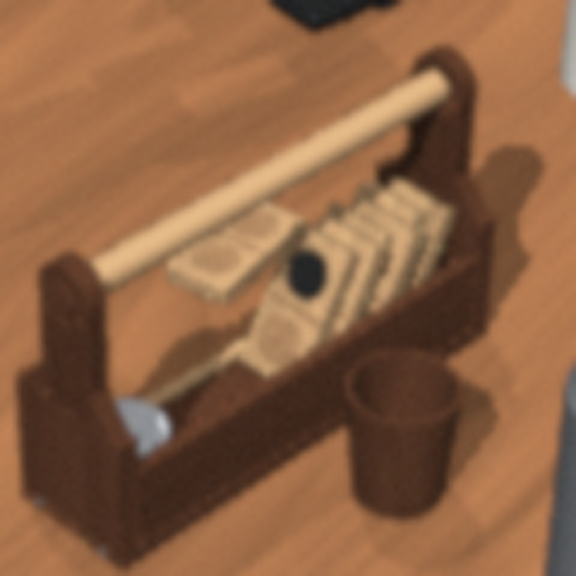

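The close-ups show d6 nearest the tin with its top at (280,205) in the top crop. The row leans left with uneven near faces. The depth profile shows the gripper body as a slab 97–142 mm above the tip with a thinner neck above it. So the body fits under the handle with the tip at z 22–30, and the finger can reach in low. I'll move over the caddy for an accurate wrist view.

```bash
python3 -m crank '[{"tx":-0.99,"ty":-0.68,"tz":-0.3},{"tx":-0.99,"ty":-0.68,"tz":-0.3},{"tx":-0.99,"ty":-0.68,"tz":-0.3},{"tx":-0.99,"ty":-0.68,"tz":-0.3},{"tx":-0.99,"ty":-0.68},{"tx":-0.99,"ty":-0.68},{"tx":-0.99,"ty":-0.68},{"tx":-0.99,"ty":-0.68}]'
python3 -m crank '[{"tx":-0.99,"ty":-0.68},{"tx":-0.99,"ty":-0.68},{"tx":-0.99,"ty":-0.68},{"tx":-0.99,"ty":-0.68},{"turn":-1},{"turn":-1},{"turn":-1},{"turn":-1}]'
python3 -m crank '[{"turn":-1},{"turn":-1},{"turn":-1},{"turn":-1},{"turn":-1},{"turn":-1},{"turn":-1},{"turn":-1}]'
python3 -m crank '[{"turn":-1},{"turn":-1},{"turn":-1},{"turn":-1},{"turn":-0.7},{"turn":0}]'
python3 - <<'E'
from h import *
print(sense()["joint_pos"])
im,P=pts("wrist");save("w1",im);np.save("w1.npy",P)
E
```

```text
[ 1.06955084e+00  2.07357815e-01  1.54278889e+00 -3.83829728e-05
  1.39351112e+00 -1.50508205e-01]validation failed for argument at $[0]...
validation failed for argument at $[0]...
validation failed for argument at $[0]...
validation failed for argument at $[0]...
```

View pics/w1.png

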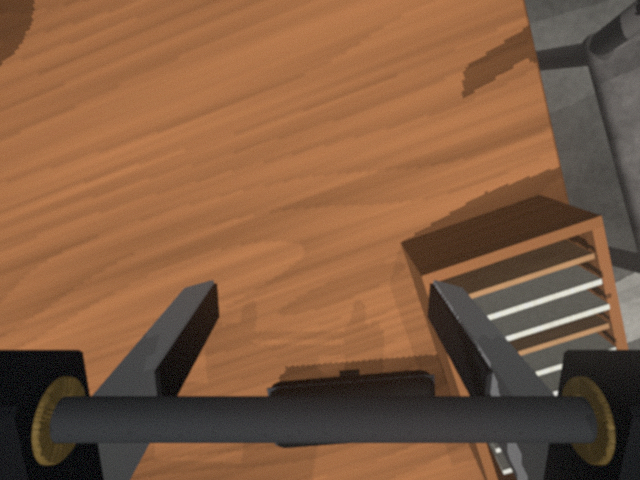

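The rows were refused, probably because every key is required, so nothing moved. This wrist view only shows the table, with the fingers at (160,380) and (480,380).

```bash
python3 -m crank '[{"tx":-0.99,"ty":-0.68,"tz":-0.3,"turn":0,"grip":94},{"tx":-0.99,"ty":-0.68,"tz":-0.3,"turn":0,"grip":94},{"tx":-0.99,"ty":-0.68,"tz":-0.3,"turn":0,"grip":94},{"tx":-0.99,"ty":-0.68,"tz":-0.3,"turn":0,"grip":94},{"tx":-0.99,"ty":-0.68,"tz":0,"turn":0,"grip":94},{"tx":-0.99,"ty":-0.68,"tz":0,"turn":0,"grip":94},{"tx":-0.99,"ty":-0.68,"tz":0,"turn":0,"grip":94},{"tx":-0.99,"ty":-0.68,"tz":0,"turn":0,"grip":94}]'
```

```text
t: 1.15
eef_pos: [0.4209, 0.2253, 0.4525]
tcp_rot: [-3.142, -0.0, 2.791]
wrist_force: [0.0, 0.2, 0.4]
width: 0.0938
gripper_force: 0.0
```

```bash
python3 -m crank '[{"tx":-0.99,"ty":-0.68,"tz":0,"turn":0,"grip":94},{"tx":-0.99,"ty":-0.68,"tz":0,"turn":0,"grip":94},{"tx":-0.99,"ty":-0.68,"tz":0,"turn":0,"grip":94},{"tx":-0.99,"ty":-0.68,"tz":0,"turn":0,"grip":94},{"tx":0,"ty":0,"tz":0,"turn":-1,"grip":94},{"tx":0,"ty":0,"tz":0,"turn":-1,"grip":94},{"tx":0,"ty":0,"tz":0,"turn":-1,"grip":94},{"tx":0,"ty":0,"tz":0,"turn":-1,"grip":94}]'
python3 -m crank '[{"tx":0,"ty":0,"tz":0,"turn":-1,"grip":94},{"tx":0,"ty":0,"tz":0,"turn":-1,"grip":94},{"tx":0,"ty":0,"tz":0,"turn":-1,"grip":94},{"tx":0,"ty":0,"tz":0,"turn":-1,"grip":94},{"tx":0,"ty":0,"tz":0,"turn":-1,"grip":94},{"tx":0,"ty":0,"tz":0,"turn":-1,"grip":94},{"tx":0,"ty":0,"tz":0,"turn":-1,"grip":94},{"tx":0,"ty":0,"tz":0,"turn":-1,"grip":94}]'
python3 -m crank '[{"tx":0,"ty":0,"tz":0,"turn":-1,"grip":94},{"tx":0,"ty":0,"tz":0,"turn":-1,"grip":94},{"tx":0,"ty":0,"tz":0,"turn":-1,"grip":94},{"tx":0,"ty":0,"tz":0,"turn":-1,"grip":94},{"tx":0,"ty":0,"tz":0,"turn":-0.7,"grip":94},{"tx":0,"ty":0,"tz":0,"turn":0,"grip":94}]'
python3 - <<'E'
from h import *
print(sense()["joint_pos"])
im,P=pts("wrist");save("w2",im);np.save("w2.npy",P);np.save("w2i.npy",im);print(sense())
E
```

```text
t: 2.15
eef_pos: [0.5316, 0.07, 0.4521]
tcp_rot: [3.141, -0.001, -3.07]
wrist_force: [-0.5, 0.3, -0.8]
width: 0.094
gripper_force: 0.0
t: 3.15
eef_pos: [0.5316, 0.0702, 0.4522]
tcp_rot: [3.141, -0.001, -2.232]
wrist_force: [0.0, -0.0, -0.5]
width: 0.094
gripper_force: 0.0
t: 3.9
eef_pos: [0.5283, 0.1227, 0.4503]
tcp_rot: [-3.129, -0.043, -1.807]
wrist_force: [-0.2, -0.4, 0.1]
width: 0.0943
gripper_force: 0.0
[ 0.08065865  0.10709635  1.56119296 -0.04532944  1.47474025 -2.82099546]
{'t': 3.95, 'joint_pos': array([ 0.07933356,  0.10686786,  1.56109095, -0.04568429,  1.4747764 ,
       -2.82106076]), 'joint_vel': array([-0.02011373, -0.00228369, -0.00029869, -0.00269025, -0.00123143,
       -0.00017454]), 'tau': array([ 6.07059058e-01, -3.35909092e+01, -2.89468199e+01, -1.83720435e-01,
        1.81015494e-02, -7.26637172e-04]), 'eef_pos': array([0.52849382, 0.12198309, 0.45049457]), 'tcp_rot': array([-3.12843771, -0.0435431 , -1.80787451]), 'wrist_force': array([0.59927628, 0.10110838, 1.08468884]), 'moment': array([0.10226834, 0.07675273, 0.007863  ]), 'gripper_force': 0.0, 'width': 0.0941922455250404}
```

View pics/w2.png

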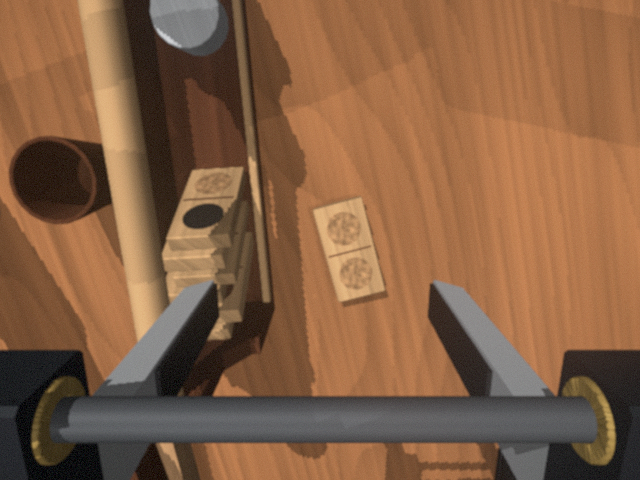

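I turned the wrong way into joint 6's limit. The wrist view still shows the caddy well: handle at left, d6's face at (210,205), the near lip from (240,60) to (265,300), and stray3 at (350,250). I'll turn back the long way to the other equivalent yaw.

```bash
R='{"tx":0,"ty":0,"tz":0,"turn":1,"grip":94}'
python3 -m crank '[{"tx":0,"ty":0,"tz":0,"turn":1,"grip":94},{"tx":0,"ty":0,"tz":0,"turn":1,"grip":94},{"tx":0,"ty":0,"tz":0,"turn":1,"grip":94},{"tx":0,"ty":0,"tz":0,"turn":1,"grip":94},{"tx":0,"ty":0,"tz":0,"turn":1,"grip":94},{"tx":0,"ty":0,"tz":0,"turn":1,"grip":94},{"tx":0,"ty":0,"tz":0,"turn":1,"grip":94},{"tx":0,"ty":0,"tz":0,"turn":1,"grip":94}]'
python3 - <<'E'
from h import *
P=np.load("w2.npy");z=P[...,2]
o=np.array([.628,.033]);ps=np.radians(-9.7)
ex=np.array([np.cos(ps),np.sin(ps)]);ey=np.array([-ex[1],ex[0]])
c=np.stack([(P[...,:2]-o)@ex,(P[...,:2]-o)@ey,z],-1)*1000
print("table",np.nanmedian(z[200:300,500:600]))
# handle
k=(z>.176)&(z<.2);k[330:]=0;k[:,250:]=0
h=P[k];l=cv2.fitLine(h[:,:2].astype(np.float32),cv2.DIST_HUBER,0,.01,.01).ravel();print("handle dir",l,np.degrees(np.arctan2(-l[0],l[1])),"ztop",np.percentile(z[k],99), "caddy x med",np.median(c[k][:,0]),np.percentile(c[k][:,0],[2,98]))
# lip: points z .017-.023 around col 235-270
k=(abs(z-.02)<.004);k[:,:225]=0;k[:,285:]=0;k[330:]=0
for y in range(-100,130,30):
    q=k&(abs(c[...,1]-y)<10)
    if q.sum()>5: print("lip y",y,q.sum(),np.percentile(c[q][:,0],[3,50,97]).round(1),np.median(c[q][:,2]).round(1))
k=(abs(z-.014)<.004);k[:,:300]=0;k[310:]=0;k[:,400:]=0;q=c[k];print("stray3",len(q),q.min(0),q.max(0))
k=(z>.045)&(z<.065);k[80:]=0;k[:,:145]=0;q=c[k];print("tin",q.min(0),q.max(0))
k=np.zeros(z.shape,bool);k[160:340,160:262]=1;k&=(z>.025)&(z<.125)
q=c[k];
for a in range(-20,160,10):
    g=q[abs(q[:,1]-a)<5]
    if len(g)>5: print("dom y",a,len(g),"x",np.percentile(g[:,0],[2,98]).round(1),"z",np.percentile(g[:,2],[2,98]).round(1))
E
```

```text
t: 4.95
eef_pos: [0.5288, 0.1205, 0.4508]
tcp_rot: [-3.1, -0.019, -2.652]
wrist_force: [1.3, -0.2, -0.2]
width: 0.094
gripper_force: 0.0
table 0.0003344917210200693
handle dir [0.17028235 0.9853953  0.6172513  0.01420387] -9.804235 ztop 0.19722827449427477 caddy x med -7.338449019493998 [-14.19713425   4.95536109]
lip y -100 244 [-49.4 -45.6 -33. ] 19.9
lip y -70 213 [-49.4 -45.7 -41.8] 19.7
lip y -40 200 [-49.4 -45.9 -41.9] 19.8
lip y -10 191 [-49.4 -45.9 -41.8] 19.8
lip y 20 259 [-49.3 -44.2 -21.1] 20.0
lip y 50 212 [-49.2 -44.9 -33. ] 19.9
lip y 80 204 [-49.3 -45.  -34.4] 20.0
lip y 110 159 [-49.4 -45.9 -41.8] 19.9
stray3 4808 [-166.56260095   48.22212464   10.04747989] [-98.78441574 154.68533413  17.36255719]
tin [ -37.13455787 -126.88355647   45.04063319] [ 33.30866034 -68.2917024   56.9423847 ]
dom y 0 55 x [32.  33.1] z [26.5 46.5]
dom y 10 214 x [-34.1  33.1] z [25.2 48.2]
dom y 20 817 x [-36.6  32.9] z [27.2 49.8]
dom y 30 962 x [-36.7  33. ] z [28.6 64.5]
dom y 40 1096 x [-36.7  33. ] z [31.4 83.2]
dom y 50 1304 x [-36.7  33.1] z [ 27.8 101. ]
dom y 60 1155 x [-37.  33.] z [ 38.  106.7]
dom y 70 1117 x [-37.   32.8] z [ 55.4 107.2]
dom y 80 999 x [-37.3  17.7] z [ 28.9 106.7]
dom y 90 1069 x [-37.9  22.2] z [ 36.8 105.8]
dom y 100 664 x [-38.  23.] z [ 46.  105.7]
dom y 110 481 x [-38.   17.8] z [ 61.8 105.9]
dom y 120 385 x [-37.9 -20.8] z [ 78.8 107.1]
dom y 130 231 x [-37.9 -17. ] z [ 93.9 105.2]
dom y 140 250 x [-27.1 -10.6] z [ 91.6 106.3]
dom y 150 905 x [-49.6 -12.6] z [ 28.2 102.1]
```

Lip heights and widths match the caddy model, which puts the origin near (0.6245, 0.0336) with yaw −9.75°. Hitting the limit left the tool tilted about 2.6° with the tips towards −y. Passing the other wrist limit should reverse that tilt, so I'll turn on and check it there.

```bash
python3 -m crank '[{"tx":0,"ty":0,"tz":0,"turn":1,"grip":94},{"tx":0,"ty":0,"tz":0,"turn":1,"grip":94},{"tx":0,"ty":0,"tz":0,"turn":1,"grip":94},{"tx":0,"ty":0,"tz":0,"turn":1,"grip":94},{"tx":0,"ty":0,"tz":0,"turn":1,"grip":94},{"tx":0,"ty":0,"tz":0,"turn":1,"grip":94},{"tx":0,"ty":0,"tz":0,"turn":1,"grip":94},{"tx":0,"ty":0,"tz":0,"turn":1,"grip":94}]'
python3 -m crank '[{"tx":0,"ty":0,"tz":0,"turn":1,"grip":94},{"tx":0,"ty":0,"tz":0,"turn":1,"grip":94},{"tx":0,"ty":0,"tz":0,"turn":1,"grip":94},{"tx":0,"ty":0,"tz":0,"turn":1,"grip":94},{"tx":0,"ty":0,"tz":0,"turn":1,"grip":94},{"tx":0,"ty":0,"tz":0,"turn":1,"grip":94},{"tx":0,"ty":0,"tz":0,"turn":1,"grip":94},{"tx":0,"ty":0,"tz":0,"turn":1,"grip":94}]'
python3 -m crank '[{"tx":0,"ty":0,"tz":0,"turn":1,"grip":94},{"tx":0,"ty":0,"tz":0,"turn":1,"grip":94},{"tx":0,"ty":0,"tz":0,"turn":1,"grip":94},{"tx":0,"ty":0,"tz":0,"turn":1,"grip":94},{"tx":0,"ty":0,"tz":0,"turn":0.4,"grip":94},{"tx":0,"ty":0,"tz":0,"turn":0,"grip":94}]'
cat >> h.py <<'E'
from scipy.spatial.transform import Rotation
O=np.array([.6245,.0336,0]);PS=np.radians(-9.75)
C=Rotation.from_euler("z",PS).as_matrix()
def cad(p): return (np.asarray(p)-O)@C*1000
def pose():
    s=sense();R=Rotation.from_euler("xyz",s["tcp_rot"]).as_matrix();tip=s["eef_pos"]+.199*R[:,2]
    A=C.T@R;print("t",round(s["t"],2),"tipc",cad(tip).round(1),"tcpc",cad(s["eef_pos"]).round(1),"z-axis(cad)",A[:,2].round(3),"yaw_err deg",np.degrees(np.arctan2(-A[0,0],A[1,0])).round(2),"F(cad)",(s["wrist_force"]@C).round(1))
    return A,tip
E
python3 - <<'E'
from h import *
print(sense()["joint_pos"]);pose()
E
```

```text
t: 5.95
eef_pos: [0.5288, 0.1205, 0.4508]
tcp_rot: [-3.1, 0.018, 2.794]
wrist_force: [0.3, 0.4, -0.2]
width: 0.094
gripper_force: 0.0
t: 6.95
eef_pos: [0.5288, 0.1205, 0.4508]
tcp_rot: [-3.127, 0.043, 1.956]
wrist_force: [-0.0, 0.3, -0.8]
width: 0.0943
gripper_force: 0.0
t: 7.7
eef_pos: [0.5288, 0.1207, 0.4508]
tcp_rot: [3.135, 0.045, 1.499]
wrist_force: [0.1, 0.0, 0.1]
width: 0.094
gripper_force: 0.0
[ 0.07691787  0.10650722  1.56092    -0.04567815  1.47472229  0.15249842]
t 7.7 tipc [-107.    60.8  252. ] tcpc [-109.1   69.6  450.8] z-axis(cad) [ 0.011 -0.044 -0.999] yaw_err deg 5.66 F(cad) [0.1 0.  0.1]
```

```bash
python3 -m crank '[{"tx":0,"ty":0,"tz":0,"turn":1,"grip":94},{"tx":0,"ty":0,"tz":0,"turn":1,"grip":94},{"tx":0,"ty":0,"tz":0,"turn":1,"grip":94},{"tx":0,"ty":0,"tz":0,"turn":1,"grip":94},{"tx":0,"ty":0,"tz":0,"turn":1,"grip":94},{"tx":0,"ty":0,"tz":0,"turn":1,"grip":94},{"tx":0,"ty":0,"tz":0,"turn":1,"grip":94},{"tx":0,"ty":0,"tz":0,"turn":1,"grip":94}]'
python3 -m crank '[{"tx":0,"ty":0,"tz":0,"turn":1,"grip":94},{"tx":0,"ty":0,"tz":0,"turn":1,"grip":94},{"tx":0,"ty":0,"tz":0,"turn":1,"grip":94},{"tx":0,"ty":0,"tz":0,"turn":1,"grip":94},{"tx":0,"ty":0,"tz":0,"turn":1,"grip":94},{"tx":0,"ty":0,"tz":0,"turn":1,"grip":94},{"tx":0,"ty":0,"tz":0,"turn":1,"grip":94},{"tx":0,"ty":0,"tz":0,"turn":1,"grip":94}]'
python3 -m crank '[{"tx":0,"ty":0,"tz":0,"turn":1,"grip":94},{"tx":0,"ty":0,"tz":0,"turn":1,"grip":94},{"tx":0,"ty":0,"tz":0,"turn":1,"grip":94},{"tx":0,"ty":0,"tz":0,"turn":1,"grip":94},{"tx":0,"ty":0,"tz":0,"turn":1,"grip":94},{"tx":0,"ty":0,"tz":0,"turn":1,"grip":94},{"tx":0,"ty":0,"tz":0,"turn":1,"grip":94},{"tx":0,"ty":0,"tz":0,"turn":1,"grip":94}]' | tail -1
python3 - <<'E'
from h import *
print(sense()["joint_pos"]);pose()
E
python3 -m crank '[{"tx":0,"ty":0,"tz":0,"turn":1,"grip":94},{"tx":0,"ty":0,"tz":0,"turn":1,"grip":94}]' | tail -1
python3 - <<'E'
from h import *
print(sense()["joint_pos"]);pose()
E
```

```text
t: 8.7
eef_pos: [0.5287, 0.1211, 0.4508]
tcp_rot: [3.104, 0.025, 0.659]
wrist_force: [0.5, 0.0, -0.3]
width: 0.094
gripper_force: 0.0
t: 9.7
eef_pos: [0.5287, 0.1211, 0.4508]
tcp_rot: [3.098, -0.011, -0.178]
wrist_force: [-0.2, -0.2, -0.1]
width: 0.0943
gripper_force: 0.0
gripper_force: 0.0
[ 0.0776099   0.10652002  1.56082457 -0.04561148  1.47474016  2.66889507]
t 10.7 tipc [-107.1   61.2  252. ] tcpc [-109.2   70.   450.8] z-axis(cad) [ 0.011 -0.044 -0.999] yaw_err deg -138.44 F(cad) [0.5 0.5 0.1]
gripper_force: 0.0
[ 0.04448628  0.09929314  1.56757073 -0.03072785  1.47361182  2.82122315]
t 10.95 tipc [-104.4   48.8  252.4] tcpc [-105.9   54.7  451.3] z-axis(cad) [ 0.008 -0.03  -1.   ] yaw_err deg -149.17 F(cad) [ 0.  -0.2 -0.7]
```

```bash
python3 -m crank '[{"tx":0,"ty":0,"tz":0,"turn":1,"grip":94},{"tx":0,"ty":0,"tz":0,"turn":0.8,"grip":94}]' | tail -1
python3 - <<'E'
from h import *
print(sense()["joint_pos"]);pose()
E
```

```text
gripper_force: 0.0
[-0.07463536  0.07281744  1.5962642   0.01790995  1.46795648  2.81935941]
t 11.2 tipc [-98.4   2.8 252.2] tcpc [-98.9  -0.8 451.2] z-axis(cad) [ 0.003  0.018 -1.   ] yaw_err deg -156.16 F(cad) [0.7 0.3 0.8]
```

Tilt is now 1°, with the tips slightly leading towards +y, which helps the push. Turning back to align with the caddy, and lowering a little as it turns.

```bash
python3 -m crank '[{"tx":0,"ty":0,"tz":0.12,"turn":-1,"grip":94},{"tx":0,"ty":0,"tz":0.12,"turn":-1,"grip":94},{"tx":0,"ty":0,"tz":0.12,"turn":-1,"grip":94},{"tx":0,"ty":0,"tz":0.12,"turn":-1,"grip":94},{"tx":0,"ty":0,"tz":0.12,"turn":-1,"grip":94},{"tx":0,"ty":0,"tz":0.12,"turn":-1,"grip":94},{"tx":0,"ty":0,"tz":0.12,"turn":-1,"grip":94},{"tx":0,"ty":0,"tz":0.12,"turn":-1,"grip":94}]' | tail -1
python3 -m crank '[{"tx":0,"ty":0,"tz":0.12,"turn":-1,"grip":94},{"tx":0,"ty":0,"tz":0.12,"turn":-1,"grip":94},{"tx":0,"ty":0,"tz":0.12,"turn":-1,"grip":94},{"tx":0,"ty":0,"tz":0.12,"turn":-1,"grip":94},{"tx":0,"ty":0,"tz":0.12,"turn":-1,"grip":94},{"tx":0,"ty":0,"tz":0.12,"turn":-1,"grip":94},{"tx":0,"ty":0,"tz":0.12,"turn":-1,"grip":94},{"tx":0,"ty":0,"tz":0.12,"turn":-1,"grip":94}]' | tail -1
python3 -m crank '[{"tx":0,"ty":0,"tz":0.12,"turn":-1,"grip":94},{"tx":0,"ty":0,"tz":0.12,"turn":-1,"grip":94},{"tx":0,"ty":0,"tz":0.12,"turn":-1,"grip":94},{"tx":0,"ty":0,"tz":0.12,"turn":-1,"grip":94},{"tx":0,"ty":0,"tz":0.12,"turn":-1,"grip":94},{"tx":0,"ty":0,"tz":0,"turn":-1,"grip":94},{"tx":0,"ty":0,"tz":0,"turn":-1,"grip":94},{"tx":0,"ty":0,"tz":0,"turn":-1,"grip":94}]' | tail -1
python3 -m crank '[{"tx":0,"ty":-0.4,"tz":0,"turn":-1,"grip":94},{"tx":0,"ty":-0.4,"tz":0,"turn":-1,"grip":94},{"tx":0,"ty":0,"tz":0,"turn":0,"grip":94}]' | tail -1
python3 - <<'E'
from h import *
pose(); im,P=pts("wrist");save("w3",im);np.save("w3.npy",P);print(sense()["joint_pos"])
c=cad(P);z=c[...,2]
k=(abs(z-20)<3)&(abs(c[...,0]+42)<12)
for y in range(-140,150,40):
    q=k&(abs(c[...,1]-y)<15)
    if q.sum()>15: print("lip y",y,q.sum(),np.percentile(c[q][:,0],[3,50,97]).round(1),np.median(c[q][:,2]).round(1))
k=(z>40)&(z<46)&(abs(c[...,0])<45)&(c[...,1]<-50);
if k.sum(): print("tin",c[k].min(0),c[k].max(0))
E
```

```text
gripper_force: 0.0
gripper_force: 0.0
gripper_force: 0.0
gripper_force: 0.0
t 14.57 tipc [-130.5   10.6  151.3] tcpc [-131.     7.1  350.3] z-axis(cad) [ 0.002  0.018 -1.   ] yaw_err deg -0.11 F(cad) [ 0.6  0.2 -0.2]
[-0.05256088  0.10023525  1.78105783  0.01803094  1.25497654  0.11491073]
lip y -140 30 [-44.1 -40.9 -37.3] 19.9
lip y -100 354 [-44.2 -40.9 -36.3] 19.8
lip y -60 54 [-44.4 -43.1 -39.9] 19.6
lip y -20 308 [-44.3 -41.  -36.8] 19.9
lip y 20 493 [-44.4 -40.7 -31.6] 20.1
lip y 60 542 [-44.4 -40.7 -31.8] 20.0
lip y 100 558 [-44.4 -40.9 -33.1] 20.0
lip y 140 548 [-45.2 -41.1 -35.7] 20.1
tin [ -44.95573397 -162.63412812   40.0091894 ] [ 38.74889615 -50.2438055   45.99978619]
```

View pics/w3.png

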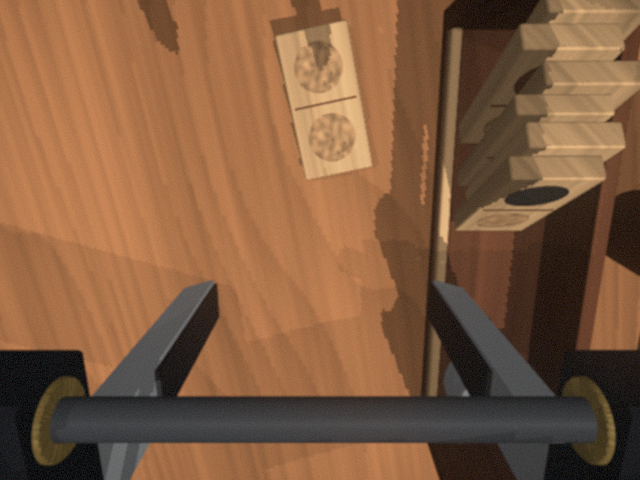

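The wrist view now shows all six leaning dominoes at right (tops from (580,170) to (590,10)), with the lip along x≈445 px and stray3 at (325,100). The right finger is on the caddy side. Next, where d6's foot and the near faces are.

```bash
sed -i 's/O=np.array(\[.6245,.0336,0\])/O=np.array([.6253,.0335,0])/' h.py
python3 - <<'E'
from h import *
c=cad(np.load("w3.npy"));v,u=np.mgrid[:480,:640]
k=(u>452)&(v<235)&(c[...,2]>28)&(c[...,2]<112)&(c[...,0]>-37)&(c[...,0]<35)
q=c[k]; s=q[:,1]-(q[:,2]-12)*np.tan(np.radians(28))
print(len(q))
# d6 -y face: fit plane in face region pixels
f=(u>480)&(u<590)&(v>190)&(v<225)&k; g=c[f]
A=np.c_[g[:,0],g[:,2],np.ones(len(g))];co,res,_,_=np.linalg.lstsq(A,g[:,1],rcond=None);print("d6 face y = ",co.round(3),"at x=-10,z=18:",(A[0]*0+[-10,18,1])@co,"z=22",np.array([-10,22,1])@co)
# near faces vs s bins
for a in np.arange(-10,110,4):
    m=abs(s-a)<2
    if m.sum()>10: print("s",a,m.sum(),"xmin",np.percentile(q[m][:,0],[3,10]).round(1),"xmax",np.percentile(q[m][:,0],97).round(1),"z",np.percentile(q[m][:,2],[3,97]).round(0))
# end board top (z 100 shelf, x<-22) and inner face
e=c[(abs(c[...,2]-100)<4)&(c[...,0]<-24)&(c[...,0]>-50)&(c[...,1]>120)];print("end shelf y",len(e),e[:,1].min() if len(e) else 0, np.percentile(e[:,1],[2,98]) if len(e) else 0)
e=c[(abs(c[...,2]-16)<30)&(c[...,0]<-38)&(c[...,0]>-46)&(c[...,1]>120)&(c[...,2]>25)];print("inner face",len(e),np.percentile(e[:,1],[2,10,50]) if len(e) else 0)
c2=cad(np.load("w2.npy"))
e=c2[(abs(c2[...,2]-70)<28)&(c2[...,0]<-36)&(c2[...,0]>-46)&(c2[...,1]>120)&(c2[...,1]<165)];print("w2 inner",len(e),np.percentile(e[:,1],[2,10,50]) if len(e) else 0)
e=c2[(abs(c2[...,2]-100)<4)&(c2[...,0]<-24)&(c2[...,0]>-47)&(c2[...,1]>120)];print("w2 shelf",len(e),np.percentile(e[:,1],[2,98]) if len(e) else 0)
T=cad(np.load("top0.npy"));e=T[(T[...,2]>202)&(T[...,2]<212)&(abs(T[...,0])<30)];print("top",[np.percentile(e[e[:,1]*g>140][:,1],[3,97]) for g in(1,-1)])
T=cad(np.load("scene0.npy"));e=T[(T[...,2]>202)&(T[...,2]<212)&(abs(T[...,0])<30)];print("scene",[np.percentile(e[e[:,1]*g>140][:,1],[3,97]) for g in(1,-1)])
E
```

```text
30327
d6 face y =  [-0.025  0.543  0.96 ] at x=-10,z=18: 10.995100010164236 z=22 13.168917121217769
s 6 1106 xmin [-29.6 -25.1] xmax 13.7 z [29. 94.]
s 10 3493 xmin [-32.6 -31.6] xmax 14.9 z [ 43. 106.]
s 14 883 xmin [-32.9 -32.7] xmax 14.4 z [ 39. 106.]
s 18 898 xmin [-32.9 -32.7] xmax 14.5 z [ 37. 104.]
s 22 802 xmin [-32.9 -32.6] xmax 14.9 z [ 42. 103.]
s 26 1354 xmin [-25.4 -22.9] xmax 22.4 z [ 98. 107.]
s 30 741 xmin [-25.7 -25.4] xmax 22.2 z [ 69. 106.]
s 34 935 xmin [-25.8 -25.6] xmax 21.5 z [ 38. 105.]
s 38 899 xmin [-25.8 -25.5] xmax 21.3 z [ 38. 103.]
s 42 2291 xmin [-32.9 -32.4] xmax 14.2 z [ 35. 106.]
s 46 931 xmin [-33.3 -33.1] xmax 14.3 z [ 38. 105.]
s 50 929 xmin [-33.3 -33. ] xmax 13.5 z [ 37. 103.]
s 54 1675 xmin [-32.9 -31.2] xmax 27.3 z [ 66. 107.]
s 58 775 xmin [-20.6 -19.9] xmax 24.9 z [ 97. 107.]
s 62 719 xmin [-20.7 -20.3] xmax 24.8 z [ 91. 105.]
s 66 730 xmin [-20.7 -20.4] xmax 25.2 z [ 86. 104.]
s 70 3420 xmin [-33.3 -31.9] xmax 15.5 z [ 35. 107.]
s 74 1217 xmin [-34.2 -34. ] xmax 13.1 z [ 39. 107.]
s 78 968 xmin [-34.3 -34. ] xmax 13.0 z [ 39. 106.]
s 82 985 xmin [-34.3 -34. ] xmax 13.1 z [ 36. 104.]
s 86 1200 xmin [-34.1 -33.8] xmax 21.5 z [ 45. 106.]
s 90 1496 xmin [-23.  -20.6] xmax 24.8 z [ 95. 107.]
s 94 584 xmin [-23.3 -23. ] xmax 19.3 z [ 94. 105.]
s 98 109 xmin [-23.7 -23.5] xmax -12.3 z [ 86. 102.]
s 102 49 xmin [-23.5 -23.4] xmax -22.6 z [83. 96.]
end shelf y 466 120.00367389120849 [120.34647749 134.6102441 ]
inner face 128 [149.68123918 149.8172101  150.07755204]
w2 inner 273 [148.04616301 148.27172589 148.68468166]
w2 shelf 428 [122.85063781 163.10105118]
top [array([150.30495892, 165.35372004]), array([-163.68305268, -149.55704316])]
scene [array([ 150.50180789, 2013.99792645]), array([-165.69132573, -149.86058359])]
```

Frame checks agree: the end-board inner face measures y≈150 and the lip sits at z 20. Near faces lie at x −33, −26, −33, −21, −34 and −23 for d6 to d1. In the lean, all the feet are reachable (y 10–108). So I'll press each flush to the back board with the finger's back first, from d6 to d1, then push the feet in.

```bash
python3 -m crank '[{"tx":0.07,"ty":0,"tz":0.79,"turn":0,"grip":94},{"tx":0.07,"ty":0,"tz":0.79,"turn":0,"grip":94},{"tx":0.07,"ty":0,"tz":0.79,"turn":0,"grip":94},{"tx":0.07,"ty":0,"tz":0.79,"turn":0,"grip":94},{"tx":0,"ty":0.4,"tz":0,"turn":0,"grip":94},{"tx":0,"ty":0.4,"tz":0,"turn":0,"grip":94},{"tx":0,"ty":0,"tz":0,"turn":0,"grip":94}]' | tail -1
python3 -c "from h import *;pose()"
```

```text
gripper_force: 0.0
t 15.5 tipc [-96.3  24.   25.6] tcpc [-97.2  20.4 224.5] z-axis(cad) [ 0.004  0.018 -1.   ] yaw_err deg -0.16 F(cad) [-0.4  0.1 -0.4]
```

```bash
python3 -m crank '[{"tx":0,"ty":0.12,"tz":0,"turn":0,"grip":94},{"tx":0,"ty":0.12,"tz":0,"turn":0,"grip":94},{"tx":0,"ty":0.12,"tz":0,"turn":0,"grip":94},{"tx":0,"ty":0.12,"tz":0,"turn":0,"grip":94},{"tx":0,"ty":0,"tz":0,"turn":0,"grip":94}]' | tail -1
python3 -c "from h import *;pose()"
python3 -m crank '[{"tx":0,"ty":0.025,"tz":0,"turn":0,"grip":94},{"tx":0,"ty":0.025,"tz":0,"turn":0,"grip":94}]' | tail -1
python3 -c "from h import *;pose()"
python3 - <<'E'
from h import *
for n in ("scene",):
    im,P=pts(n);c=cad(P);np.save("s1.npy",P);np.save("s1i.npy",im)
    k=(c[...,2]>40)&(c[...,2]<112)&(abs(c[...,0])<60)&(c[...,1]>0)&(c[...,1]<150)
    v,u=np.nonzero(k);print(u.min(),u.max(),v.min(),v.max())
    i=im[v.min()-25:v.max()+45,u.min()-50:u.max()+20];save("s1c",cv2.resize(i,None,fx=4,fy=4,interpolation=cv2.INTER_CUBIC));print(i.shape)
E
```

```text
gripper_force: 0.0
t 16.12 tipc [-78.7  24.2  25.5] tcpc [-79.3  20.7 224.5] z-axis(cad) [ 0.003  0.018 -1.   ] yaw_err deg -0.06 F(cad) [-0.4  0.4  0.1]
gripper_force: 0.5
t 16.38 tipc [-77.5  24.3  25.4] tcpc [-77.9  20.8 224.3] z-axis(cad) [ 0.002  0.018 -1.   ] yaw_err deg -0.05 F(cad) [0.1 0.  1.2]
331 379 219 266
(117, 118, 3)
```

```bash
python3 -m crank '[{"tx":0,"ty":0.04,"tz":0,"turn":0,"grip":94},{"tx":0,"ty":0,"tz":0,"turn":0,"grip":94}]' | tail -1
python3 -c "from h import *;pose()"
python3 -m crank '[{"tx":0,"ty":0.04,"tz":0,"turn":0,"grip":94},{"tx":0,"ty":0,"tz":0,"turn":0,"grip":94}]' | tail -1
python3 -c "from h import *;pose()"
python3 -m crank '[{"tx":0,"ty":0.04,"tz":0,"turn":0,"grip":94},{"tx":0,"ty":0,"tz":0,"turn":0,"grip":94}]' | tail -1
python3 -c "from h import *;pose()"
```

```text
gripper_force: 0.2
t 16.68 tipc [-75.4  24.3  25.4] tcpc [-76.   20.7 224.4] z-axis(cad) [ 0.003  0.018 -1.   ] yaw_err deg -0.05 F(cad) [-0.4  0.5  0.3]
gripper_force: 0.2
t 16.93 tipc [-73.7  24.3  25.4] tcpc [-74.3  20.7 224.4] z-axis(cad) [ 0.003  0.018 -1.   ] yaw_err deg -0.06 F(cad) [-0.2  0.4 -0.1]
gripper_force: 1.6
t 17.18 tipc [-73.   24.2  25.3] tcpc [-73.3  20.7 224.2] z-axis(cad) [ 0.001  0.017 -1.   ] yaw_err deg -0.06 F(cad) [-2.2 -0.3  1.4]
```

View pics/s1c.png

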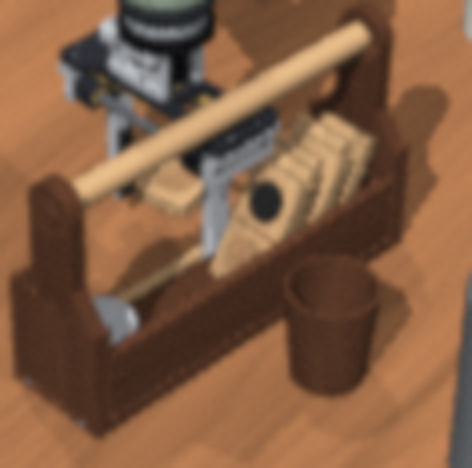

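d6 is flush: contact builds to 2 N exactly where the model says it should. The picture shows the gripper slab under the handle at (240,140) and the finger at (215,210) by d6's foot. On to d5, then d4.

```bash
python3 -m crank '[{"tx":0,"ty":-0.55,"tz":0,"turn":0,"grip":94},{"tx":0.37,"ty":0,"tz":0,"turn":0,"grip":94},{"tx":0,"ty":0.13,"tz":0,"turn":0,"grip":94},{"tx":0,"ty":0.14,"tz":0,"turn":0,"grip":94},{"tx":0,"ty":0.14,"tz":0,"turn":0,"grip":94},{"tx":0,"ty":0.14,"tz":0,"turn":0,"grip":94},{"tx":0,"ty":0,"tz":0,"turn":0,"grip":94}]' | tail -1
python3 -c "from h import *;pose()"
python3 -m crank '[{"tx":0,"ty":-0.55,"tz":0,"turn":0,"grip":94},{"tx":0.37,"ty":0,"tz":0,"turn":0,"grip":94},{"tx":0,"ty":0.13,"tz":0,"turn":0,"grip":94},{"tx":0,"ty":0.14,"tz":0,"turn":0,"grip":94},{"tx":0,"ty":0.14,"tz":0,"turn":0,"grip":94},{"tx":0,"ty":0.14,"tz":0,"turn":0,"grip":94},{"tx":0,"ty":0,"tz":0,"turn":0,"grip":94}]' | tail -1
python3 -c "from h import *;pose()"
```

```text
gripper_force: 2.2
t 18.05 tipc [-73.3  38.8  25.4] tcpc [-73.2  35.4 224.3] z-axis(cad) [-0.001  0.017 -1.   ] yaw_err deg -0.07 F(cad) [-3.9  0.3  2.1]
gripper_force: 2.4
t 18.93 tipc [-73.3  54.3  25.8] tcpc [-73.2  50.6 224.7] z-axis(cad) [-0.001  0.018 -1.   ] yaw_err deg -0.05 F(cad) [-4.8  1.7  3.3]
```

```bash
python3 -m crank '[{"tx":0,"ty":-0.55,"tz":0,"turn":0,"grip":94},{"tx":0.38,"ty":0,"tz":0,"turn":0,"grip":94},{"tx":0,"ty":0.13,"tz":0,"turn":0,"grip":94},{"tx":0,"ty":0.14,"tz":0,"turn":0,"grip":94},{"tx":0,"ty":0.14,"tz":0,"turn":0,"grip":94},{"tx":0,"ty":0.13,"tz":0,"turn":0,"grip":94},{"tx":0,"ty":0,"tz":0,"turn":0,"grip":94}]' | tail -1
python3 -c "from h import *;pose()"
python3 -m crank '[{"tx":0,"ty":-0.55,"tz":0,"turn":0,"grip":94},{"tx":0.38,"ty":0,"tz":0,"turn":0,"grip":94},{"tx":0,"ty":0.13,"tz":0,"turn":0,"grip":94},{"tx":0,"ty":0.14,"tz":0,"turn":0,"grip":94},{"tx":0,"ty":0.14,"tz":0,"turn":0,"grip":94},{"tx":0,"ty":0.13,"tz":0,"turn":0,"grip":94},{"tx":0,"ty":0,"tz":0,"turn":0,"grip":94}]' | tail -1
python3 -c "from h import *;pose()"
python3 -m crank '[{"tx":0,"ty":-0.55,"tz":0,"turn":0,"grip":94},{"tx":0.38,"ty":0,"tz":0,"turn":0,"grip":94},{"tx":0,"ty":0.13,"tz":0,"turn":0,"grip":94},{"tx":0,"ty":0.14,"tz":0,"turn":0,"grip":94},{"tx":0,"ty":0.14,"tz":0,"turn":0,"grip":94},{"tx":0,"ty":0.13,"tz":0,"turn":0,"grip":94},{"tx":0,"ty":0,"tz":0,"turn":0,"grip":94}]' | tail -1
python3 -c "from h import *;pose()"
```

```text
gripper_force: 2.0
t 19.8 tipc [-73.4  69.   26.1] tcpc [-73.4  65.5 225.1] z-axis(cad) [ 0.     0.018 -1.   ] yaw_err deg -0.06 F(cad) [-3.8  0.3  2.9]
gripper_force: 1.7
t 20.68 tipc [-73.4  84.5  26.4] tcpc [-73.6  80.9 225.4] z-axis(cad) [ 0.001  0.018 -1.   ] yaw_err deg -0.06 F(cad) [-3.3  2.2  3.4]
gripper_force: 1.3
t 21.55 tipc [-73.6  99.4  26.6] tcpc [-73.9  95.8 225.6] z-axis(cad) [ 0.001  0.018 -1.   ] yaw_err deg -0.07 F(cad) [-2.8  0.3  2.1]
```

```bash
python3 -m crank '[{"tx":0,"ty":-0.6,"tz":0.05,"turn":0,"grip":94},{"tx":-0.85,"ty":0,"tz":0,"turn":0,"grip":94},{"tx":-0.85,"ty":0,"tz":0,"turn":0,"grip":94},{"tx":-0.8,"ty":0,"tz":0,"turn":0,"grip":94},{"tx":0,"ty":0,"tz":0,"turn":0,"grip":94}]' | tail -1
cat > look.py <<'E'
from h import *
import sys
pose();im,P=pts("wrist");c=cad(P);v,u=np.mgrid[:480,:640]
k=(c[...,2]>24)&(c[...,2]<115)&(c[...,0]>-37)&(c[...,0]<0)&(c[...,1]>8)&(c[...,1]<149)&(v<270)
q=c[k];print(len(q))
t=float(sys.argv[1]);s=q[:,1]-(q[:,2]-12)*np.tan(np.radians(t))
for a in np.arange(0,150,5):
    m=abs(s-a)<2.5
    if m.sum()>10: print("s",a,m.sum(),"xmin",np.percentile(q[m][:,0],[3,10,50]).round(1),"z",np.percentile(q[m][:,2],[3,97]).round(0))
E
python3 look.py 28
```

```text
gripper_force: 0.0
t 22.18 tipc [-96.9  -2.2  23. ] tcpc [-97.6  -5.7 222. ] z-axis(cad) [ 0.004  0.017 -1.   ] yaw_err deg -0.24 F(cad) [-0.  -0.1 -0.1]
28165
s 5 749 xmin [-14.1 -13.3  -7.6] z [25. 64.]
s 10 2883 xmin [-15.5 -15.2 -14.3] z [31. 91.]
s 15 1754 xmin [-15.8 -15.5 -14.9] z [28. 91.]
s 20 1725 xmin [-15.8 -15.6 -15. ] z [29. 90.]
s 25 1673 xmin [-15.4 -15.1 -14.5] z [28. 88.]
s 30 1701 xmin [-15.3 -15.1 -14.6] z [28. 87.]
s 35 1701 xmin [-15.4 -15.2 -14.7] z [28. 86.]
s 40 1575 xmin [-15.2 -15.  -14.5] z [28. 85.]
s 45 1710 xmin [-15.2 -15.  -14.5] z [28. 83.]
s 50 1643 xmin [-15.2 -15.  -14.5] z [28. 82.]
s 55 1608 xmin [-15.  -14.8 -14.3] z [28. 81.]
s 60 1635 xmin [-15.2 -14.9 -14.4] z [27. 80.]
s 65 1610 xmin [-15.2 -15.  -14.5] z [27. 79.]
s 70 1477 xmin [-15.1 -14.8 -14.3] z [27. 77.]
s 75 1335 xmin [-15.1 -14.9 -14.4] z [26. 72.]
s 80 1051 xmin [-15.1 -14.9 -14.4] z [26. 66.]
s 85 712 xmin [-15.  -14.8 -14.4] z [26. 60.]
s 90 835 xmin [-15.5 -15.2 -14.5] z [25. 53.]
s 95 476 xmin [-15.6 -15.3 -14.9] z [25. 47.]
s 100 304 xmin [-15.5 -15.3 -14.8] z [24. 41.]
```

All six near faces now sit at x≈−15, which is flush, and still in the 28° lean. Next I insert the finger behind d6 and push the feet in.

```bash
python3 -m crank '[{"tx":0,"ty":0.33,"tz":0,"turn":0,"grip":94},{"tx":0,"ty":0.33,"tz":0,"turn":0,"grip":94},{"tx":0,"ty":0.3,"tz":0,"turn":0,"grip":94},{"tx":0,"ty":0,"tz":0,"turn":0,"grip":94}]' | tail -1
python3 -c "from h import *;pose()"
python3 -m crank '[{"tx":0.1,"ty":0,"tz":0,"turn":0,"grip":94},{"tx":0.1,"ty":0,"tz":0,"turn":0,"grip":94},{"tx":0.1,"ty":0,"tz":0,"turn":0,"grip":94},{"tx":0.1,"ty":0,"tz":0,"turn":0,"grip":94},{"tx":0.1,"ty":0,"tz":0,"turn":0,"grip":94}]' | tail -1
python3 -c "from h import *;pose()"
```

```text
gripper_force: 0.0
t 22.73 tipc [-57.6  -0.1  23.2] tcpc [-58.4  -3.7 222.1] z-axis(cad) [ 0.004  0.018 -1.   ] yaw_err deg -0.03 F(cad) [-0.6 -0.1  0. ]
gripper_force: 1.2
t 23.35 tipc [-59.6  19.6  23.2] tcpc [-60.   16.1 222.1] z-axis(cad) [ 0.002  0.018 -1.   ] yaw_err deg -0.06 F(cad) [-0.6 -3.2 -0.2]
```

```bash
python3 -m crank '[{"tx":0.1,"ty":0.01,"tz":0,"turn":0,"grip":94},{"tx":0.1,"ty":0.01,"tz":0,"turn":0,"grip":94},{"tx":0.1,"ty":0.01,"tz":0,"turn":0,"grip":94},{"tx":0.1,"ty":0.01,"tz":0,"turn":0,"grip":94}]' | tail -1
python3 -c "from h import *;pose()"
python3 -m crank '[{"tx":0.1,"ty":0.01,"tz":0,"turn":0,"grip":94},{"tx":0.1,"ty":0.01,"tz":0,"turn":0,"grip":94},{"tx":0.08,"ty":0.01,"tz":0,"turn":0,"grip":94}]' | tail -1
python3 look.py 10
```

```text
gripper_force: 1.2
t 23.85 tipc [-57.6  35.8  23.7] tcpc [-58.1  32.3 222.6] z-axis(cad) [ 0.002  0.018 -1.   ] yaw_err deg -0.05 F(cad) [-0.8 -2.7 -1.2]
gripper_force: 1.1
t 24.23 tipc [-56.3  47.1  23.9] tcpc [-56.8  43.5 222.9] z-axis(cad) [ 0.003  0.018 -1.   ] yaw_err deg -0.05 F(cad) [-1.  -2.4 -1.7]
42397
s 60 42 xmin [-14.6 -14.5 -14.4] z [24. 40.]
s 65 323 xmin [-14.6 -14.5 -14.2] z [25. 70.]
s 70 909 xmin [-14.9 -14.8 -14.5] z [ 29. 103.]
s 75 2851 xmin [-14.7 -14.6 -14. ] z [ 36. 113.]
s 80 2975 xmin [-14.7 -14.5 -13.6] z [ 36. 113.]
s 85 3135 xmin [-14.8 -14.6 -13.9] z [ 38. 113.]
s 90 3218 xmin [-14.7 -14.5 -13.6] z [ 37. 113.]
s 95 3372 xmin [-14.9 -14.7 -13.9] z [ 37. 113.]
s 100 3417 xmin [-14.8 -14.6 -13.9] z [ 37. 113.]
s 105 3680 xmin [-14.8 -14.6 -13.4] z [ 38. 114.]
s 110 3758 xmin [-15.  -14.8 -14. ] z [ 37. 114.]
s 115 3746 xmin [-14.8 -14.7 -14. ] z [ 38. 113.]
s 120 4318 xmin [-15.3 -14.8 -13.6] z [ 39. 113.]
s 125 4200 xmin [-15.5 -15.3 -14.3] z [ 37. 113.]
s 130 1896 xmin [-15.4 -15.3 -15. ] z [ 31. 111.]
s 135 555 xmin [-15.3 -15.2 -14.9] z [27. 95.]
```

```bash
python3 -m crank '[{"tx":0.06,"ty":-0.01,"tz":0,"turn":0,"grip":94},{"tx":0.06,"ty":-0.01,"tz":0,"turn":0,"grip":94},{"tx":0.06,"ty":-0.01,"tz":0,"turn":0,"grip":94}]' | tail -1
python3 -c "from h import *;pose()"
python3 -m crank '[{"tx":0.04,"ty":0,"tz":0,"turn":0,"grip":94},{"tx":0.04,"ty":0,"tz":0,"turn":0,"grip":94}]' | tail -1
python3 look.py 2
```

```text
gripper_force: 1.0
t 24.65 tipc [-57.4  54.   24. ] tcpc [-58.   50.5 223. ] z-axis(cad) [ 0.003  0.018 -1.   ] yaw_err deg -0.06 F(cad) [-0.7 -2.9 -2.5]
gripper_force: 1.8
t 24.9 tipc [-57.6  56.9  23.9] tcpc [-58.1  53.5 222.9] z-axis(cad) [ 0.002  0.017 -1.   ] yaw_err deg -0.06 F(cad) [ 1.  -3.2 -1.3]
37792
s 75 113 xmin [-15.9 -15.8 -15.5] z [24. 43.]
s 80 251 xmin [-15.7 -15.6 -15.3] z [25. 60.]
s 85 524 xmin [-15.7 -15.6 -15.3] z [26. 76.]
s 90 905 xmin [-15.4 -15.2 -14.9] z [28. 93.]
s 95 1529 xmin [-15.4 -15.2 -14.8] z [ 31. 112.]
s 100 3093 xmin [-15.2 -15.  -14.4] z [ 36. 113.]
s 105 3071 xmin [-15.1 -14.9 -13.9] z [ 36. 113.]
s 110 3290 xmin [-15.2 -15.1 -14.5] z [ 37. 113.]
s 115 3399 xmin [-15.  -14.8 -14.2] z [ 36. 113.]
s 120 3450 xmin [-15.2 -15.  -13.7] z [ 36. 113.]
s 125 3595 xmin [-15.1 -15.  -14.3] z [ 38. 113.]
s 130 3716 xmin [-14.9 -14.7 -14.1] z [ 37. 113.]
s 135 3985 xmin [-15.4 -15.2 -13.7] z [ 37. 113.]
s 140 4015 xmin [-15.4 -15.2 -14.5] z [ 38. 113.]
s 145 2821 xmin [-15.1 -15.  -14.5] z [ 33. 113.]
```

Nearly there; I'll creep in until the force rises.

```bash
for i in 1 2; do :; done
python3 -m crank '[{"tx":0.03,"ty":0,"tz":0,"turn":0,"grip":94},{"tx":0,"ty":0,"tz":0,"turn":0,"grip":94}]' | tail -1
python3 -c "from h import *;pose()"
python3 -m crank '[{"tx":0.03,"ty":0,"tz":0,"turn":0,"grip":94},{"tx":0,"ty":0,"tz":0,"turn":0,"grip":94}]' | tail -1
python3 -c "from h import *;pose()"
python3 -m crank '[{"tx":0.03,"ty":0,"tz":0,"turn":0,"grip":94},{"tx":0,"ty":0,"tz":0,"turn":0,"grip":94}]' | tail -1
python3 -c "from h import *;pose()"
```

```text
gripper_force: 2.9
t 25.2 tipc [-57.6  57.1  23.9] tcpc [-58.   54.  222.9] z-axis(cad) [ 0.002  0.016 -1.   ] yaw_err deg -0.08 F(cad) [-0.8 -5.9 -2.2]
gripper_force: 4.3
t 25.45 tipc [-57.6  57.2  23.9] tcpc [-58.   54.4 222.9] z-axis(cad) [ 0.002  0.014 -1.   ] yaw_err deg -0.1 F(cad) [ 0.2 -8.6 -0.2]
gripper_force: 5.8
t 25.7 tipc [-57.6  57.3  23.9] tcpc [-57.9  54.8 222.9] z-axis(cad) [ 0.002  0.012 -1.   ] yaw_err deg -0.13 F(cad) [ -1.  -10.1  -0.1]
```

```bash
python3 -m crank '[{"tx":-0.06,"ty":0,"tz":0,"turn":0,"grip":94},{"tx":-0.2,"ty":0,"tz":0,"turn":0,"grip":94},{"tx":0,"ty":-0.6,"tz":0,"turn":0,"grip":94},{"tx":0,"ty":-0.7,"tz":0,"turn":0,"grip":94},{"tx":0,"ty":-0.7,"tz":0,"turn":0,"grip":94},{"tx":0.4,"ty":0,"tz":-0.9,"turn":0,"grip":94},{"tx":0.4,"ty":0,"tz":-0.9,"turn":0,"grip":94},{"tx":0,"ty":0,"tz":-0.9,"turn":0,"grip":94}]' | tail -1
python3 -m crank '[{"tx":0,"ty":0,"tz":-0.9,"turn":0,"grip":94},{"tx":0,"ty":0,"tz":0,"turn":0,"grip":94}]' | tail -1
cat > check.py <<'E'
from h import *
import sys
pose();im,P=pts("wrist");c=cad(P);v,u=np.mgrid[:480,:640];save(sys.argv[1],im);np.save(sys.argv[1]+".npy",c)
k=(v<300)
# near faces: points x<-10 ; top faces z>108
n=c[k&(c[...,2]>24)&(c[...,2]<108)&(c[...,0]>-20)&(c[...,0]<-10)&(c[...,1]>55)&(c[...,1]<151)]
for z0 in (30,45,60,75,90,102):
    m=n[abs(n[:,2]-z0)<5]
    if len(m)>20: print("near z",z0,len(m),"y",np.percentile(m[:,1],[0.5,2,98,99.5]).round(1),"x by y",[(y,np.median(m[abs(m[:,1]-y)<4][:,0]).round(1)) for y in range(75,150,13) if (abs(m[:,1]-y)<4).sum()>5])
t=c[k&(c[...,2]>107)&(c[...,2]<118)&(c[...,0]>-20)&(c[...,0]<40)&(c[...,1]>50)&(c[...,1]<152)]
print("tops",len(t))
for x0 in (-10,0,10,20,30):
    m=t[abs(t[:,0]-x0)<4]
    if len(m)>20: print("top x",x0,len(m),"y",np.percentile(m[:,1],[1,99]).round(1),"z",np.percentile(m[:,2],[3,50,97]).round(1))
im,P=pts("scene");c=cad(P);
f=c[(c[...,0]>-12)&(c[...,0]<34)&(c[...,1]>50)&(c[...,1]<85)&(c[...,2]>40)&(c[...,2]<108)]
if len(f)>20:
    A=np.c_[f[:,0],f[:,2],np.ones(len(f))];co=np.linalg.lstsq(A,f[:,1],rcond=None)[0];print("scene d6 face",len(f),co.round(3),"lean,yaw deg",np.degrees(co[1]),np.degrees(co[0]),"y at x10 z60",np.array([10,60,1])@co)
E
python3 check.py w5
```

```text
gripper_force: 0.0
gripper_force: 0.0
t 26.95 tipc [-134.7   81.4  172.6] tcpc [-137.1   77.1  371.5] z-axis(cad) [ 0.012  0.021 -1.   ] yaw_err deg 0.0 F(cad) [-0.9 -0.4 -0.5]
near z 30 557 y [ 67.4  68.9 146.7 148. ] x by y [(75, np.float64(-18.1)), (88, np.float64(-17.8)), (101, np.float64(-17.2)), (114, np.float64(-17.2)), (127, np.float64(-17.0)), (140, np.float64(-17.4))]
near z 45 640 y [ 67.6  68.4 147.  148.3] x by y [(75, np.float64(-18.0)), (88, np.float64(-17.7)), (101, np.float64(-17.2)), (114, np.float64(-16.9)), (127, np.float64(-17.0)), (140, np.float64(-17.4))]
near z 60 736 y [ 67.2  68.5 146.7 147.9] x by y [(75, np.float64(-17.9)), (88, np.float64(-17.6)), (101, np.float64(-17.1)), (114, np.float64(-16.9)), (127, np.float64(-16.9)), (140, np.float64(-17.3))]
near z 75 854 y [ 67.3  68.7 147.  148.2] x by y [(75, np.float64(-17.9)), (88, np.float64(-17.5)), (101, np.float64(-17.0)), (114, np.float64(-16.8)), (127, np.float64(-16.9)), (140, np.float64(-17.2))]
near z 90 1011 y [ 67.2  68.9 147.3 148.5] x by y [(75, np.float64(-17.8)), (88, np.float64(-17.4)), (101, np.float64(-17.0)), (114, np.float64(-16.7)), (127, np.float64(-16.8)), (140, np.float64(-17.1))]
near z 102 1170 y [ 67.4  68.8 147.6 148.7] x by y [(75, np.float64(-17.7)), (88, np.float64(-17.4)), (101, np.float64(-16.9)), (114, np.float64(-16.8)), (127, np.float64(-16.7)), (140, np.float64(-17.1))]
tops 12199
top x -10 1943 y [ 67.4 147.8] z [107.6 108.8 110.1]
top x 0 1975 y [ 66.5 147.8] z [107.5 108.8 110. ]
top x 10 1952 y [ 66.1 147.3] z [107.5 108.7 110. ]
top x 20 1935 y [ 65.7 146.7] z [107.4 108.6 109.9]
top x 30 1493 y [ 65.7 146.2] z [107.4 108.5 109.8]
scene d6 face 166 [-4.2000e-02  1.3000e-02  6.6841e+01] lean,yaw deg 0.7468229425862036 -2.3794170460651936 y at x10 z60 67.20745733695463
```

View pics/w5.png

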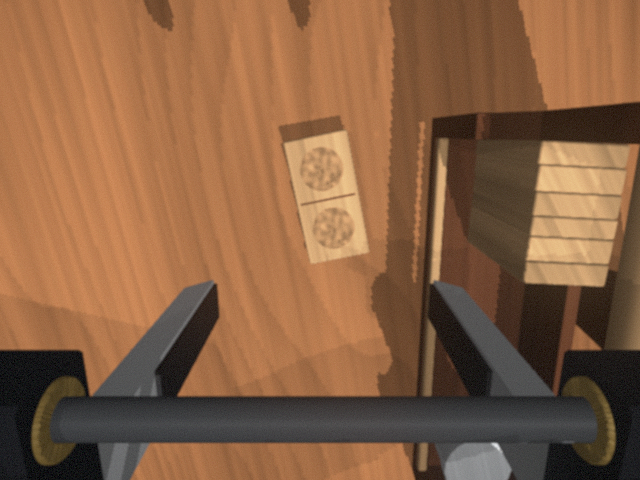

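The wrist view shows all six upright and packed at (580,215), against the end board's edge near (540,120). The row may be yawed a little, so I'm checking it against the lip and end board in the same image.

```bash
cat > chk2.py <<'E'
from h import *
import sys
pose();
if len(sys.argv)>2: c=np.load(sys.argv[1]+".npy")
else:
    im,P=pts("wrist");c=cad(P);save(sys.argv[1],im);np.save(sys.argv[1]+".npy",c)
v,u=np.mgrid[:480,:640];k=v<300;z=c[...,2]
l=c[k&(abs(z-19)<4)&(abs(c[...,0]+44)<7)]
print("lip x edges",[(y,np.percentile(l[abs(l[:,1]-y)<8][:,0],[3,50]).round(1),np.median(l[abs(l[:,1]-y)<8][:,2]).round(1)) for y in (0,40,80,120) if (abs(l[:,1]-y)<8).sum()>20])
def line(g,lab):
    if len(g)<30: print(lab,len(g));return
    x0,y0=None,None
    a=cv2.fitLine(g[:,:2].astype(np.float32),cv2.DIST_HUBER,0,.01,.01).ravel();s=a[1]/a[0];print(lab,len(g),"slope deg",np.degrees(np.arctan(s)).round(2),"y@x=0",(a[3]-s*a[2]).round(2))
# end board inner face above domino tops
line(c[k&(z>120)&(z<170)&(abs(c[...,0])<21)&(c[...,1]>140)&(c[...,1]<153)],"endboard narrow face")
line(c[k&(z>30)&(z<95)&(c[...,0]<-19)&(c[...,0]>-38)&(c[...,1]>140)&(c[...,1]<154)],"endboard low face")
t=k&(z>104)&(z<118)&(c[...,0]>-22)&(c[...,0]<40)&(c[...,1]>50)&(c[...,1]<149)
E=[]
for col in range(500,640,3):
    q=np.nonzero(t[:,col])[0]
    if len(q)>40: E.append(c[q.max(),col]);
line(np.array(E),"d6 -y top edge")
# seams between dominoes: dark rows in gray within the top faces
im=cv2.imread("pics/"+sys.argv[1]+".png",0).astype(float)
s=c[t];
n=c[k&(z>24)&(z<107)&(c[...,0]>-22)&(c[...,0]<-10)&(c[...,1]>62)&(c[...,1]<149)]
line(n[:,[1,0,2]],"near faces (x vs y)")
A=np.c_[n[:,1],n[:,2],np.ones(len(n))];print("near plane x=",np.linalg.lstsq(A,n[:,0],rcond=None)[0].round(4))
E
python3 chk2.py w5 old; python3 -m crank '[{"tx":0,"ty":0,"tz":0,"turn":0,"grip":94}]' | tail -1; python3 chk2.py w6
```

```text
t 27.05 tipc [-137.8   80.2  168.4] tcpc [-138.5   76.5  367.3] z-axis(cad) [ 0.004  0.019 -1.   ] yaw_err deg -0.03 F(cad) [ 0.7  0.1 -0.1]
lip x edges [(40, array([-48.5, -45.4]), np.float64(16.8)), (80, array([-48.8, -45.2]), np.float64(16.8)), (120, array([-48.7, -45.3]), np.float64(16.8))]
endboard narrow face 0
endboard low face 0
d6 -y top edge 33 slope deg -3.0 y@x=0 66.17
near faces (x vs y) 6761 slope deg 0.83 y@x=0 -18.72
near plane x= [ 1.45000e-02  5.20000e-03 -1.90749e+01]
gripper_force: 0.0
t 27.18 tipc [-139.1   79.6  166.6] tcpc [-139.    76.2  365.5] z-axis(cad) [-0.     0.017 -1.   ] yaw_err deg -0.05 F(cad) [-0.5  0.7 -0.3]
lip x edges [(40, array([-46.2, -42.8]), np.float64(19.5)), (80, array([-46.4, -43.3]), np.float64(19.5)), (120, array([-46.4, -43.3]), np.float64(19.5))]
endboard narrow face 6
endboard low face 0
d6 -y top edge 34 slope deg -2.96 y@x=0 66.73
near faces (x vs y) 7213 slope deg 0.85 y@x=0 -16.58
near plane x= [ 1.49000e-02  1.00000e-04 -1.65852e+01]
```

Settled measurement: near faces are flush (x −14.5 to −15.5), but the row is yawed about 3° with its far side lagging. I'll straddle the handle from above and nudge d6's far top edge with the far finger, using the packed near edges as the hinge.

```bash
python3 -m crank '[{"tx":-0.25,"ty":0,"tz":-0.6,"turn":0,"grip":44},{"tx":-0.25,"ty":0,"tz":-0.65,"turn":0,"grip":44},{"tx":-0.25,"ty":0.7,"tz":0,"turn":0,"grip":44},{"tx":0,"ty":0.75,"tz":0,"turn":0,"grip":44},{"tx":0,"ty":0.75,"tz":0,"turn":0,"grip":44},{"tx":0,"ty":0.75,"tz":0,"turn":0,"grip":44},{"tx":0,"ty":0.7,"tz":0,"turn":0,"grip":44},{"tx":0,"ty":0,"tz":0,"turn":0,"grip":44}]'
python3 -c "from h import *;pose()"
```

```text
t: 28.22
eef_pos: [0.6412, 0.0763, 0.4148]
tcp_rot: [-3.141, -0.017, 1.399]
wrist_force: [0.0, -0.2, -0.2]
width: 0.0445
gripper_force: 0.0
t 28.23 tipc [  8.4  48.3 215.8] tcpc [  8.4  44.8 414.8] z-axis(cad) [-0.     0.017 -1.   ] yaw_err deg -0.11 F(cad) [ 0.  -0.2 -0.2]
```

```bash
python3 -m crank '[{"tx":-0.05,"ty":-0.04,"tz":0.5,"turn":0,"grip":44},{"tx":0,"ty":0,"tz":0.6,"turn":0,"grip":44},{"tx":0,"ty":0,"tz":0.6,"turn":0,"grip":44},{"tx":0,"ty":0,"tz":0.6,"turn":0,"grip":44},{"tx":0,"ty":0,"tz":0.4,"turn":0,"grip":44},{"tx":0,"ty":0,"tz":0.12,"turn":0,"grip":44},{"tx":0,"ty":0,"tz":0,"turn":0,"grip":44}]' | tail -1
python3 -c "from h import *;pose()"
python3 -m crank '[{"tx":0.05,"ty":0,"tz":0,"turn":0,"grip":44},{"tx":0.05,"ty":0,"tz":0,"turn":0,"grip":44},{"tx":0.05,"ty":0,"tz":0,"turn":0,"grip":44},{"tx":0,"ty":0,"tz":0,"turn":0,"grip":44}]' | tail -1
python3 -c "from h import *;pose()"
```

```text
gripper_force: 0.0
t 29.1 tipc [  6.6  48.9 105.4] tcpc [  6.1  45.3 304.4] z-axis(cad) [ 0.003  0.018 -1.   ] yaw_err deg -0.05 F(cad) [-0.4  0.6  0.6]
gripper_force: 0.0
t 29.6 tipc [  6.9  55.  105.7] tcpc [  6.2  51.4 304.7] z-axis(cad) [ 0.003  0.018 -1.   ] yaw_err deg -0.04 F(cad) [-0.4  0.3  0.1]
```

```bash
python3 -m crank '[{"tx":0,"ty":0,"tz":0.07,"turn":0,"grip":44},{"tx":0.03,"ty":0,"tz":0,"turn":0,"grip":44},{"tx":0,"ty":0,"tz":0,"turn":0,"grip":44}]' | tail -1
python3 -c "from h import *;pose()"
python3 -m crank '[{"tx":0.03,"ty":0,"tz":0,"turn":0,"grip":44},{"tx":0,"ty":0,"tz":0,"turn":0,"grip":44}]' | tail -1
python3 -c "from h import *;pose()"
python3 -m crank '[{"tx":0.03,"ty":0,"tz":0,"turn":0,"grip":44},{"tx":0,"ty":0,"tz":0,"turn":0,"grip":44}]' | tail -1
python3 -c "from h import *;pose()"
python3 -m crank '[{"tx":0.03,"ty":0,"tz":0,"turn":0,"grip":44},{"tx":0,"ty":0,"tz":0,"turn":0,"grip":44}]' | tail -1
python3 -c "from h import *;pose()"
```

```text
gripper_force: 0.7
t 29.98 tipc [  6.6  55.6 102.3] tcpc [  6.1  52.2 301.2] z-axis(cad) [ 0.002  0.017 -1.   ] yaw_err deg -0.06 F(cad) [ 0.5 -1.3 -0.8]
gripper_force: 1.8
t 30.23 tipc [  7.1  56.5 102.7] tcpc [  6.4  53.2 301.7] z-axis(cad) [ 0.003  0.017 -1.   ] yaw_err deg -0.07 F(cad) [ 1.1 -3.6 -1.5]
gripper_force: 2.5
t 30.48 tipc [  7.2  57.6 102.8] tcpc [  6.5  54.3 301.8] z-axis(cad) [ 0.003  0.016 -1.   ] yaw_err deg -0.07 F(cad) [ 0.6 -4.6 -0.9]
gripper_force: 3.4
t 30.73 tipc [  7.3  57.9 102.9] tcpc [  6.6  55.  301.9] z-axis(cad) [ 0.004  0.015 -1.   ] yaw_err deg -0.08 F(cad) [ 2.7 -7.3  1.2]
```

```bash
python3 -m crank '[{"tx":-0.06,"ty":0,"tz":0,"turn":0,"grip":44},{"tx":-0.3,"ty":0,"tz":0,"turn":0,"grip":44},{"tx":0,"ty":0,"tz":-0.8,"turn":0,"grip":44},{"tx":0,"ty":0,"tz":-0.9,"turn":0,"grip":44},{"tx":0,"ty":0,"tz":-0.9,"turn":0,"grip":44},{"tx":0.3,"ty":-0.9,"tz":-0.3,"turn":0,"grip":44},{"tx":0.3,"ty":-0.9,"tz":0,"turn":0,"grip":44},{"tx":0.3,"ty":-0.9,"tz":0,"turn":0,"grip":44}]' | tail -1
python3 -m crank '[{"tx":0,"ty":-0.6,"tz":0.3,"turn":0,"grip":44},{"tx":0,"ty":0,"tz":0.6,"turn":0,"grip":44},{"tx":0,"ty":0,"tz":0,"turn":0,"grip":44},{"tx":0,"ty":0,"tz":0,"turn":0,"grip":44},{"tx":0,"ty":0,"tz":0,"turn":0,"grip":44}]' | tail -1
python3 chk2.py w7; python3 check.py w8 | tail -9
```

```text
gripper_force: 0.0
gripper_force: 0.0
t 32.35 tipc [-124.5   80.1  183.8] tcpc [-125.4   76.4  382.8] z-axis(cad) [ 0.005  0.019 -1.   ] yaw_err deg -0.07 F(cad) [-0.  -0.6 -0.2]
lip x edges [(40, array([-46.3, -43. ]), np.float64(19.5)), (80, array([-46.4, -43.3]), np.float64(19.4)), (120, array([-46.4, -43.2]), np.float64(19.4))]
endboard narrow face 1
endboard low face 0
d6 -y top edge 30 slope deg 1.2 y@x=0 66.65
near faces (x vs y) 5359 slope deg -0.43 y@x=0 -13.58
near plane x= [-7.40000e-03  3.00000e-04 -1.36005e+01]
near z 90 774 y [ 67.1  68.5 148.  149.1] x by y [(75, np.float64(-14.4)), (88, np.float64(-14.4)), (101, np.float64(-14.4)), (114, np.float64(-14.4)), (127, np.float64(-14.6)), (140, np.float64(-15.0))]
near z 102 913 y [ 67.   68.8 147.6 148.7] x by y [(75, np.float64(-14.4)), (88, np.float64(-14.4)), (101, np.float64(-14.4)), (114, np.float64(-14.4)), (127, np.float64(-14.5)), (140, np.float64(-15.1))]
tops 11221
top x -10 1899 y [ 67.4 148.3] z [110.1 111.6 113. ]
top x 0 1858 y [ 67.2 148.3] z [110.3 111.7 112.9]
top x 10 1856 y [ 67.2 148.3] z [110.3 111.7 112.9]
top x 20 1825 y [ 67.9 147.8] z [110.2 111.6 112.9]
top x 30 1447 y [ 67.8 147.2] z [110.2 111.6 112.8]
scene d6 face 181 [-1.0000e-03  2.8000e-02  6.5968e+01] lean,yaw deg 1.6192720810171986 -0.04675454662373547 y at x10 z60 67.65507292211016
```

View pics/w7.png

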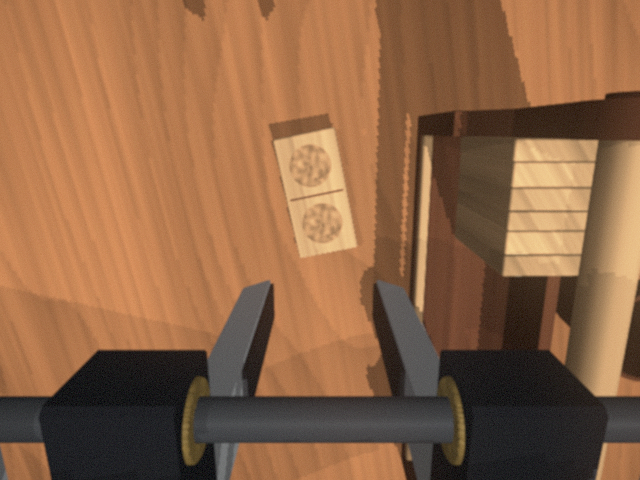

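Seams now look straight at (550,200), d6's yaw is about 0 and all the near faces are flush. Last check is the lean of the edges, from the saved data.

Run:
```python
from h import *
c=np.load("w8.npy");v,u=np.mgrid[:480,:640]
n=c[(v<300)&(c[...,2]>20)&(c[...,2]<110)&(c[...,0]>-20)&(c[...,0]<-10)&(c[...,1]>55)&(c[...,1]<151)]
for z0 in (30,45,60,75,90,102):
    m=n[abs(n[:,2]-z0)<5];print(z0,len(m),np.percentile(m[:,1],[.5,2,98,99.5]).round(1))
# repeated scene fits of d6 face lean, averaged
a=[]
for i in range(6):
    im,P=pts("scene");d=cad(P);f=d[(d[...,0]>-12)&(d[...,0]<34)&(d[...,1]>60)&(d[...,1]<75)&(d[...,2]>50)&(d[...,2]<106)]
    A=np.c_[f[:,0],f[:,2],np.ones(len(f))];co=np.linalg.lstsq(A,f[:,1],rcond=None)[0];a.append(np.degrees(co[:2]))
print("yaw,lean",np.mean(a,0),np.std(a,0))
# seam directions on the top faces
im=cv2.imread("pics/w8.png",0);im=cv2.GaussianBlur(im,(3,3),0)
t=(v<300)&(c[...,2]>106)&(c[...,2]<117)&(c[...,0]>-14)&(c[...,0]<36)&(c[...,1]>60)&(c[...,1]<151)
t=cv2.erode(t.astype(np.uint8),np.ones((3,3)))>0
bh=cv2.morphologyEx(im,cv2.MORPH_BLACKHAT,np.ones((9,1),np.uint8));m=((bh>12)&t).astype(np.uint8)
nl,lab,st,_=cv2.connectedComponentsWithStats(m)
for i in range(1,nl):
    if st[i,2]>25:
        g=c[lab==i];L=cv2.fitLine(g[:,:2].astype(np.float32),cv2.DIST_HUBER,0,.01,.01).ravel();print("seam y",g[:,1].mean().round(1),"deg",np.degrees(np.arctan(L[1]/L[0])).round(2),"x",g[:,0].min().round(),g[:,0].max().round())
```

```text
30 449 [ 67.2  68.4 147.5 148.9]
45 519 [ 67.1  69.1 147.8 149.1]
60 609 [ 67.1  68.5 148.  149.3]
75 692 [ 67.2  68.8 147.6 148.9]
90 774 [ 67.1  68.5 148.  149.1]
102 913 [ 67.   68.8 147.6 148.7]
yaw,lean [-0.90367744  0.0463524 ] [0.48767646 0.35127914]
seam y 135.8 deg 0.28 x -14.0 32.0
seam y 120.6 deg 0.83 x -13.0 27.0
seam y 106.6 deg -0.14 x -13.0 32.0
seam y 94.7 deg -0.33 x 0.0 32.0
seam y 79.4 deg 0.64 x -13.0 32.0
```

```bash
python3 -c "
from workcell import job_done
print(job_done())"
```

```text
the job is handed in; nothing more can be done
None
```

I handed the job in at about 33 s of the 67 s limit; no verdict came back. My last measurements had all six dominoes upright, square to within about 1°, packed against the end board and within about 1 mm of the back board, with the arm clear; no press read above about 10 N, and I saw nothing else move but did not re-measure the bystanders.

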